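Seat a flow-cell block, pump the ratchet clamp onto it and hold the pressure

TASK

Set the flow-cell block flat and square into the pocket of the clamp rig and let go of it. Then pump the rig's trigger against its handle, squeeze and release, moving the jaw by the trigger alone, until the sprung rubber pad bears on the block and is pushed about half-way into the jaw, never close to all the way in, which would crush the cell's window. Finish while still holding the trigger squeezed so that this pressure stays on, and leave everything else on the bench where it stands.

Things in the scene. Friction and masses are not known exactly. Their poses are not given: they have to be found in the camera images.
- cell_center (a point): Centre of the flow-cell block, 24 mm above its underside. Plain aluminium block 36 mm (its x) by 52 mm (its y) by 48 mm high (z), 0.2 kg, small round window on top, a dark port hole in each of its two 52 mm wide faces (the same after a half turn). It starts upright on the bench. Not the round aluminium housing.
- fixture: The clamp rig, bolted down. Origin at bench level, z up, +x is the way the jaw advances. Base plate x -130 to +120 mm, 90 mm wide, 8 thick. From -x to +x: grey ratchet housing (x -116 to -54, top at 60 mm) with the steel trigger and black fixed handle standing on it; jaw on a toothed bar (18 mm thick, 52 wide, top at 58 mm; centre at x = 10 mm + jaw travel); rubber pad; pocket.
- pocket (a point): Centre of the pocket's floor, at x +85 mm on the rig, 8 mm above the bench. Inside about 39 mm (rig x) by 55 mm (rig y): the block's 36 mm side goes along rig x. Front and side walls 6 mm thick, 8 mm high above the floor; at the +x end a backstop 12 mm thick, 60 wide, 42 high. Block seated: its centre is 24 mm above this point, give or take 1.5 mm sideways.
- handle_grip (a point): Point on the outer (+x) face of the fixed black handle, at x -58 mm on the rig, 95 mm above the bench. The handle is an upright bar 12 mm thick (x), 30 mm wide (y), its top 120 mm above the bench.
- trigger_grip (a point): Point on the outer (-x) face of the steel trigger paddle (8 mm thick, 30 wide, reaching 25 mm above this point), 95 mm above the bench, 91 mm from its hinge below. Squeezed, it swings to +x. Across the outer faces of trigger and handle here: 46 mm at rest, 26 mm fully squeezed (then this point is at rig x -84). Two fingers closing along rig x go centred at rig x -71, 70 mm open or more.
- trigger (a joint): Trigger angle, rad: 0 at rest (springs back, leaning away from the handle), 0.23 fully squeezed. Drives the jaw 46 mm per rad by a pawl on teeth of 4 mm pitch: up to 4 mm of a stroke may be idle, so a full stroke moves the jaw 6 to 11 mm. On release the jaw stays by its drag of 3 N. Force at the grip: 2 to 4 N free, 5 to 10 N with the pad loaded.
- jaw (a joint): Travel of the jaw along the rig's x, in metres, 0 (drawn back) to 42 mm; it starts between 0 and 14 mm. The pad meets the seated block at a travel of 26 to 30 mm, as the block may lie in its pocket.
- pad (a joint): How far the sprung rubber pad is pushed back into the jaw, in metres: 0 free, 14 mm all the way in. Spring 1 N per mm. The jaw's drag alone holds at most about 3 mm of this: once the trigger is let go, the jaw slips back until 0 to 3 mm are left.
- pad_face (a point): Centre of the front face of the rubber pad, a black disc 22 mm across and 6 mm thick on a steel plunger, 34 mm above the bench.
- spare: Round aluminium filter housing, 42 mm across and 62 mm high, not used; origin under its centre.
- bottle: Amber bottle, 66 mm across, 150 mm high; origin under its centre.
- beaker: Glass beaker, 64 mm across, 80 mm high; origin under its centre.
- wrench: Steel wrench lying flat, 150 mm long along its x.
- carton: White carton 70 x 360 x 35 mm; origin under its centre.
- mouse: Black computer mouse, 100 x 60 x 32 mm.
- vialtray: White divided tray of amber vials, 80 x 140 mm, 47 mm high with the vials.

How it is judged (in metres and radians):
On the way, in this order (a step that is already met when the one before it is completed fails the run):
1. the block lies flat and square in the pocket and has been let go (x of cell_center in the frame of fixture between 0.081 and 0.089 m and y of cell_center in the frame of fixture between -0.004 and 0.004 m and z of cell_center in the frame of fixture between 0.0295 and 0.0345 m and angle between cell_center's own z axis and vertical below 0.06 rad and angle between the x axis of cell_center and the x axis of fixture, either way round below 0.08 rad and contact force between the fingers and cell below 0.1 N and value of joint pad below 0.002 m and value of joint trigger below 0.05 rad), for 0.2 s.
2. the trigger has been squeezed (value of joint trigger above 0.09 rad).
3. the trigger has been let back (value of joint trigger below 0.06 rad).
At the end, for the whole second after the job is handed in: Block in the pocket (4 mm sideways, 2.5 mm in height, tilt under 0.06, square within 0.08 rad), untouched by the fingers; fingers hold the trigger squeezed (over 0.015 rad and 0.5 N); pad presses the block with over 2 N, 4 to 10.5 mm of its 14 mm stroke pushed in (x of cell_center in the frame of fixture between 0.081 and 0.089 m and y of cell_center in the frame of fixture between -0.004 and 0.004 m and z of cell_center in the frame of fixture between 0.0295 and 0.0345 m and angle between cell_center's own z axis and vertical below 0.06 rad and angle between the x axis of cell_center and the x axis of fixture, either way round below 0.08 rad and value of joint pad between 0.004 and 0.0105 m and value of joint trigger above 0.015 rad and contact force between the fingers and trigger above 0.5 N and contact force between pad and cell above 2 N and contact force between the fingers and cell below 0.1 N and linear speed of cell below 0.02 m/s); the arm keeps its last pose, push and grip.
It fails at once if the pad is pushed in over 12 mm: the cell's window is crushed (value of joint pad above 0.012 m).
It fails at once if the jaw is pushed by the robot instead of the trigger (contact force between the arm and jaw above 3 N).
It fails at once if the jaw is pushed by the fingers instead of the trigger (contact force between the fingers and jaw above 3 N).
It fails at once if something else on the bench was moved by more than 30 mm (distance of any of spare, bottle, beaker, wrench, carton, mouse, vialtray from where it was at the start of the episode above 0.03 m).
It also fails if it takes over 61 s, if anything falls off the work surface, if the arm or the gripper's body presses on something with over 40 N, if the wrist force passes 120 N, or if a joint passes its speed limit or range.

ROBOT

A 6-joint arm with a two-finger parallel gripper is mounted at the origin on the work surface. World frame = base frame: x ahead of the robot, y to its left, z up, the work surface at z = 0. Lengths are in mm, angles in degrees, forces in N, time in s.
With the tool pointing down it reaches from about 350 to 850 mm from the base axis. Payload 8.1 kg.
Tool frame: the origin (TCP) lies midway between the tips of the shut fingers; the grasp point (between the pads) lies 19 mm behind it (r.tcp_to_grasp is the distance from the TCP to the grasp point, in mm); z points along the fingers, y is the direction in which the jaws open and shut (so a half turn about z gives the same grasp; the last joint's range is limited). The gripper opens to 85 mm and grips with 20 to 120 N. Pads are 22 mm wide; open, the fingers measure 114 mm over their backs; the gripper's body (76 mm by 85 mm) begins 54 mm behind the grasp point. The pads swing forward as they close: fully open they stand 13 mm farther back than shut.
Start: joints at [-78.518, 7.471, 85.268, -0, 87.261, -4.893], TCP at [169.175, -575.661, 231.292] pointing down, gripper open.
Joint ranges: [-169.43, 169.43], [-51.17, 129.36], [1.28, 143.12], [-76.62, 256.62], [0, 156.53], [-152.29, 152.29]. Speed limits (degrees/s): [136.94, 136.94, 159.86, 180, 180, 180].

INTERFACE

Orientations are given as [roll, pitch, yaw] about the fixed x, y, z axes, in that order (R = Rz(yaw) Ry(pitch) Rx(roll)).
In Python, from bench import r gives the robot as it stands.
- The arm moves only by the tool jog_arm, never from a script. Its argument "targets" is a list of rows, each a list of 7 numbers: the shift along the tool's x, y, z in m, then the turn, a rotation vector about the tool's x, y, z in rad, then the closure, from 0 (fully open) to 1 (shut). In form: [[dx, dy, dz, wx, wy, wz, claw], ...]. A call has 1 to 5 rows; each row is the pose to reach, as a shift and turn from the pose commanded when the call began, along the tool's axes at that moment; what a row does not reach only later rows make up. A row lasts 1/12 s, in which the tool goes at most 41.7 mm and 7.16 degrees, less where a joint would pass 70% of its speed; a pose out of reach is approached as far as the arm can. A call with a gripper value outside its range is refused whole. The fingers move at their own pace and stop on an object; "newtons" is the grip in N (left out, the last holds). Time passes only in rows, so rows that repeat a pose let the fingers close. It gives the time, the measured TCP pose, the force and the opening at its end, in the units of the state.
- r.sense(): the state, without advancing time (a new reading comes with each control period).
- r.snapshot(name): name is "scene" or "top" or "wrist"; returns a dict with "pixels" (384x512x3 uint8, red, green, blue), "fx", "fy", "cx", "cy" (pixels), "origin" and "attitude" of the camera in the world. Camera axes: x right, y down, z forward; pixel columns grow to the right and rows downward; lengths in mm; the calibration is good to about 2 mm. A picture is of the moment at which its call begins. There is no depth.
- r.hand_in(): hands the job in, once; it reports no verdict.
The state is a dict: "time": time; "joint_pos": joint angles; "qd": joint speeds; "joint_efforts": joint torques, N m; "tool_pos": TCP position; "tcp_rot": TCP orientation; "ft_force": force on the tool from outside, world axes, zero at the start; "wrist_torque": the same for the moment, N m; "finger_gap": finger opening in mm.
Only numpy, scipy, OpenCV 4.12 (cv2) and the standard library are available. Lean on these libraries where they do the work, as an engineer would, in place of code of your own. Each camera call takes 0.05 s, during which the arm holds its last target.

## Working session

There is one attempt and no reset: what is moved stays moved. The work goes in short steps, Python scripts to look and compute and a tool call to move; the robot and the scene stay as the last step left them, time stands still between calls to the robot, and variables do not carry over. Pictures are saved under pics/ and viewed, and the job is handed in when it is done.

Besides the shell and the picture viewer there is one more tool, called by a JSON object that holds its "fn" and its "kwargs", one argument or row to a line. jog_arm: Moves the arm, as the interface text tells. Its arguments: {"type":"object","properties":{"targets":{"type":"array","items":{"type":"array","items":{"type":"number"}}},"newtons":{"type":"number"}},"required":["targets"]}

```bash
ls; mkdir -p pics
cat > h.py <<'E'
import numpy as np, cv2, sys
from bench import r
def snap(n,f):
    s=r.snapshot(n); cv2.imwrite('pics/'+f+'.png',cv2.cvtColor(s['pixels'],cv2.COLOR_RGB2BGR)); 
    np.savez('pics/'+f+'.npz',**{k:np.array(v) for k,v in s.items()}); return s
E
python3 - <<'E'
from h import *
for n in("scene","top","wrist"):
    s=snap(n,n+'0'); print(n,{k:v for k,v in s.items() if k!='pixels'})
print(r.sense())
E
```

```text
pics
scene {'fx': 431.0672837367595, 'fy': 431.0672837367595, 'cx': 265.59327641120814, 'cy': 189.6400105080375, 'origin': array([1599.97506312,  231.97583935,  879.58754152]), 'attitude': array([-126.4328982 ,   -0.78567612,  104.92490708])}
top {'fx': 348.493378169097, 'fy': 348.493378169097, 'cx': 251.4445559448366, 'cy': 195.16221835657626, 'origin': array([ 457.02945809,  -25.73033574, 1253.13783048]), 'attitude': array([-173.45154861,   -1.09885398,  -88.52689735])}
wrist {'fx': 302.7955310139089, 'fy': 302.7955310139089, 'cx': 252.8419936778694, 'cy': 192.07762146495227, 'origin': array([ 242.13455348, -554.3132848 ,  373.26211532]), 'attitude': array([ 1.62742287e+02,  1.48905255e-01, -7.37174852e+01])}
{'time': 0.15, 'joint_pos': array([-7.85172173e+01,  7.50719267e+00,  8.53159266e+01, -1.84743795e-03,
        8.72608330e+01, -4.89243247e+00]), 'qd': array([ 0.00526644, -0.24476978, -0.24868727,  0.01082367,  0.08146909,
       -0.03138559]), 'joint_efforts': array([ 2.86454007e-03, -5.70060861e+01, -5.01160312e+01,  3.47872344e-05,
        9.66817781e-03,  8.67030820e-06]), 'tool_pos': array([ 169.08680203, -575.23592649,  230.4549055 ]), 'tcp_rot': array([-1.79916196e+02, -5.32141876e-03,  1.63753009e+01]), 'ft_force': array([-0.38797669, -0.43109456,  0.0073404 ]), 'wrist_torque': array([-0.0062238 , -0.04961997, -0.00158063]), 'finger_gap': 85.49925908989837}
```

View pics/scene0.png

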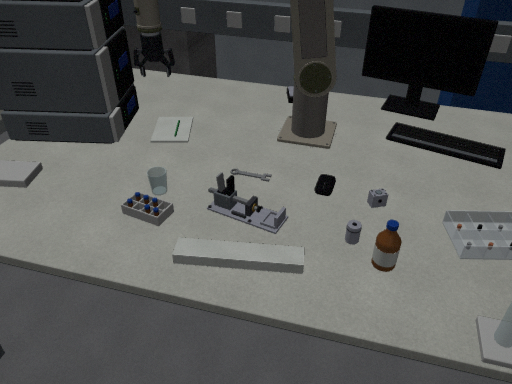

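View pics/top0.png

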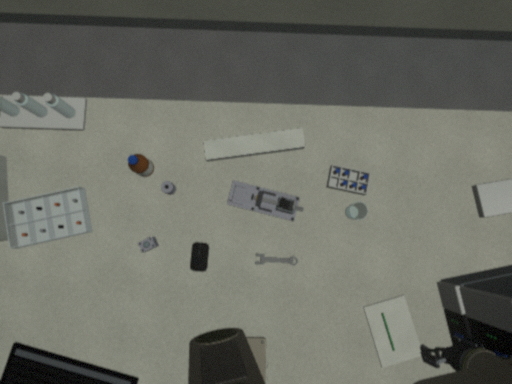

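View pics/wrist0.png

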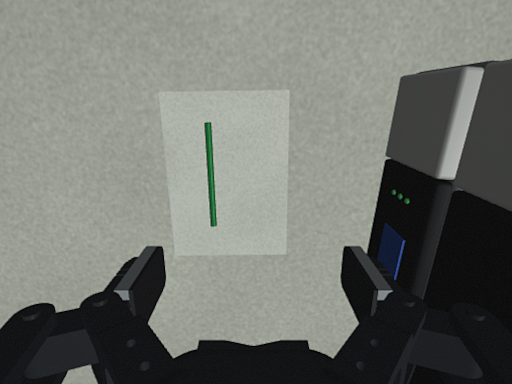

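```bash
cat >> h.py <<'E'
from scipy.spatial.transform import Rotation as R
def ld(f): return dict(np.load('pics/'+f+'.npz'))
def cR(s): return R.from_euler('xyz',s['attitude'],degrees=True).as_matrix()
def ray(s,u,v,z):
    d=cR(s)@np.array([(u-s['cx'])/s['fx'],(v-s['cy'])/s['fy'],1.]); o=s['origin']
    return o+d*(z-o[2])/d[2]
def proj(s,p):
    c=cR(s).T@(np.array(p,float)-s['origin']); return np.array([s['fx']*c[0]/c[2]+s['cx'],s['fy']*c[1]/c[2]+s['cy']])
def crop(s,f,x0,x1,y0,y1,k):
    im=cv2.cvtColor(s['pixels'][y0:y1,x0:x1],cv2.COLOR_RGB2BGR); cv2.imwrite('pics/'+f+'.png',cv2.resize(im,None,fx=k,fy=k,interpolation=cv2.INTER_CUBIC))
E
python3 - <<'E'
from h import *
s=ld('top0'); print(ray(s,148,243,48),ray(s,265,200,8), ray(s,225,370,0))
crop(s,'c1',220,310,170,230,8); crop(s,'c2',120,220,220,280,8)
w=ld('scene0'); print(ray(w,377,198,30)); crop(w,'c3',200,300,165,235,8)
E
```

```text
[422.04312146 302.99281214  48.        ] [584.41916811 -95.08873372   8.        ] [-2.4173529  28.85160336  0.        ]
[429.12560263 307.03517449  30.        ]
```

View pics/c1.png

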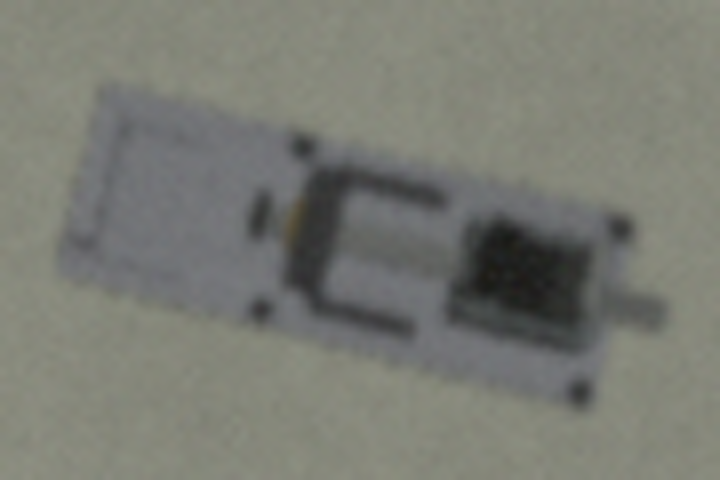

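View pics/c2.png

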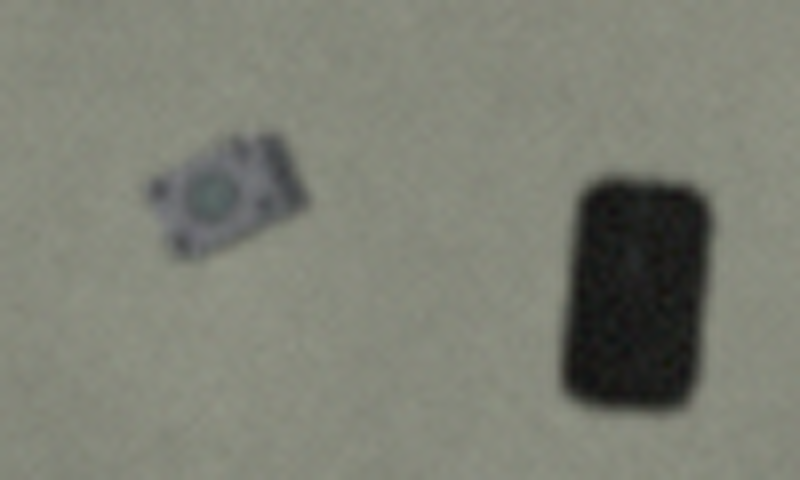

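View pics/c3.png

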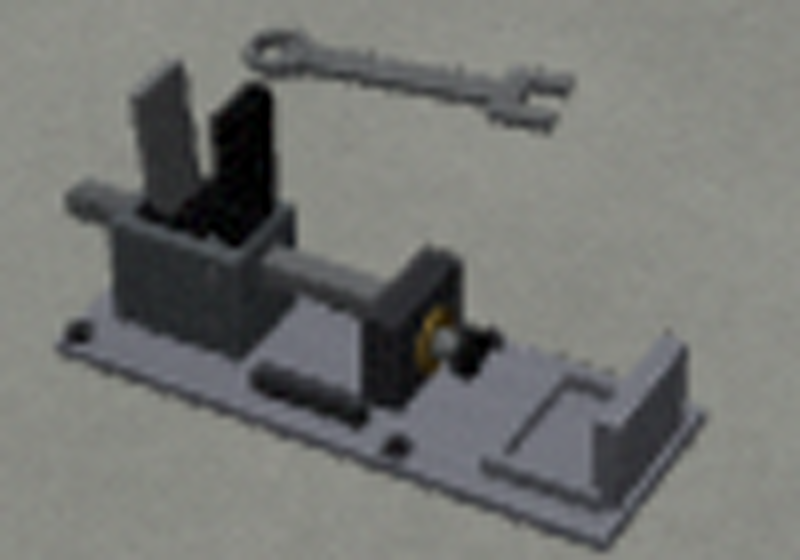

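Run:
```python
from h import *
s=ld('top0'); w=ld('scene0')
st=r.sense()
T=R.from_euler('xyz',st['tcp_rot'],degrees=True).as_matrix(); wr=ld('wrist0')
print('cam in tool',T.T@(wr['origin']-st['tool_pos']),'\n',T.T@cR(wr))
o=lambda c,x0,y0:[(x/8-.5+1/16+x0,y/8-.5+1/16+y0) for x,y in c]
P=[ray(s,u,v,8) for u,v in o([(105,85),(60,275),(590,408),(632,215)],220,170)]
for p in P: print(p[:2])
for i in range(4): print(np.linalg.norm(P[i]-P[(i+1)%4]))
# bolts on plate
for u,v in o([(303,147),(620,227),(580,395),(261,310)],220,170): print('bolt',ray(s,u,v,10)[:2])
# scene
for u,v in o([(62,348),(605,548),(705,412)],200,165): print('scene plate',ray(w,u,v,6)[:2])
for u,v in o([(150,188),(182,258),(245,135),(275,215),(212,193)],120,220): print('blk',ray(s,u,v,48)[:2])
```

```text
cam in tool [  75.99655232    0.31140391 -142.80076039] 
 [[-0.00161966 -0.95495245 -0.29675443]
 [ 0.99999804 -0.00120956 -0.00156555]
 [ 0.00113609 -0.29675638  0.95495254]]
[653.07639082  23.1888779 ]
[566.48925152  40.57151023]
[ 513.35036483 -197.94536848]
[ 600.67005369 -215.87196902]
88.31471336919729
244.3645692625764
89.14084961862153
244.73764055176798
bolt [627.10519549 -66.8009895 ]
bolt [ 594.85941639 -210.21357985]
bolt [ 518.93453588 -193.12565423]
bolt [553.08079229 -49.77081615]
scene plate [ 601.28638554 -215.84287395]
scene plate [657.53701836  23.00496366]
scene plate [569.6360584   41.87920399]
blk [421.00258826 335.79010243]
blk [391.92229995 320.44397402]
blk [444.41867444 296.8822294 ]
blk [410.96457322 282.19973309]
blk [419.55865464 309.41841136]
```

```bash
cat >> h.py <<'E'
def to(x,y,z,yaw):
    st=r.sense(); Rt=R.from_euler('xyz',st['tcp_rot'],degrees=True); Rg=R.from_euler('xyz',[180,0,yaw],degrees=True)
    d=Rt.inv().apply(np.array([x,y,z])-st['tool_pos'])/1000; w=(Rt.inv()*Rg).as_rotvec()
    print('t',st['time'],'pos',st['tool_pos'].round(1),'rot',st['tcp_rot'].round(2),'gap',round(st['finger_gap'],1),'F',st['ft_force'].round(1))
    print('shift',d.round(4).tolist(),'w',w.round(4).tolist(),'rows',np.linalg.norm(d)/.0417,np.linalg.norm(w)/.125)
E
python3 -c "
from h import *
to(460,-100,240,28)"
```

```text
t 0.15 pos [ 169.1 -575.2  230.5] rot [-1.7992e+02 -1.0000e-02  1.6380e+01] gap 85.5 F [-0.4 -0.4  0. ]
shift [0.4131, -0.374, -0.009] w [-0.0014, -0.0002, -0.2029] rows 13.364239309043423 1.6231558429037627
```

{"fn": "jog_arm", "kwargs": {
  "targets": [
    [0.413,-0.374,-0.009,0,0,-0.203,0],
    [0.413,-0.374,-0.009,0,0,-0.203,0],
    [0.413,-0.374,-0.009,0,0,-0.203,0],
    [0.413,-0.374,-0.009,0,0,-0.203,0],
    [0.413,-0.374,-0.009,0,0,-0.203,0]
  ]
}}

```text
time: 0.57
tool_pos: [278.3, -396.1, 234.2]
tcp_rot: [-180.0, -0.0, 28.0]
ft_force: [0.9, 0.3, 0.5]
finger_gap: 85.3
```

```bash
python3 -c "
from h import *
to(460,-100,240,28)"
```

```text
t 0.5667 pos [ 278.3 -396.1  234.2] rot [-1.7996e+02 -1.0000e-02  2.7970e+01] gap 85.3 F [0.9 0.3 0.5]
shift [0.2994, -0.1763, -0.0056] w [-0.0006, -0.0001, -0.0005] rows 8.332824847830326 0.006431567841110232
```

{"fn": "jog_arm", "kwargs": {
  "targets": [
    [0.3,-0.176,-0.005,0,0,0,0],
    [0.3,-0.176,-0.005,0,0,0,0],
    [0.3,-0.176,-0.005,0,0,0,0],
    [0.3,-0.176,-0.005,0,0,0,0],
    [0.3,-0.176,-0.005,0,0,0,0]
  ]
}}

```text
time: 0.98
tool_pos: [387.5, -218.6, 237.6]
tcp_rot: [180.0, -0.0, 28.0]
ft_force: [0.2, -0.2, 0.7]
finger_gap: 85.4
```

```bash
python3 -c "
from h import *
to(430,309,200,28.5)"
```

```text
t 0.9833 pos [ 387.5 -218.6  237.6] rot [ 1.7998e+02 -1.0000e-02  2.7990e+01] gap 85.4 F [ 0.2 -0.2  0.7]
shift [0.2851, -0.446, 0.0376] w [0.0003, -0.0001, -0.0089] rows 12.725318327008056 0.07130055624282042
```

{"fn": "jog_arm", "kwargs": {
  "targets": [
    [0.285,-0.446,0.0,0,0,-0.009,0],
    [0.285,-0.446,0.0,0,0,-0.009,0],
    [0.285,-0.446,0.0,0,0,-0.009,0],
    [0.285,-0.446,0.0,0,0,-0.009,0],
    [0.285,-0.446,0.0,0,0,-0.009,0]
  ]
}}

```text
time: 1.4
tool_pos: [403.2, -10.9, 237.6]
tcp_rot: [180.0, -0.0, 28.5]
ft_force: [1.1, -0.4, -0.0]
finger_gap: 85.5
```

{"fn": "jog_arm", "kwargs": {
  "targets": [
    [0.178,-0.279,0.038,0,0,0,0],
    [0.178,-0.279,0.038,0,0,0,0],
    [0.178,-0.279,0.038,0,0,0,0],
    [0.178,-0.279,0.038,0,0,0,0],
    [0.178,-0.279,0.038,0,0,0,0]
  ]
}}

```text
time: 1.82
tool_pos: [417.6, 195.8, 213.7]
tcp_rot: [180.0, -0.0, 28.5]
ft_force: [0.7, -1.4, -0.1]
finger_gap: 85.2
```

```bash
python3 -c "
from h import *
to(430,309,200,28.5)"
```

```text
t 1.8167 pos [417.6 195.8 213.7] rot [ 1.7999e+02 -2.0000e-02  2.8540e+01] gap 85.2 F [ 0.7 -1.4 -0.1]
shift [0.065, -0.0935, 0.0137] w [0.0002, -0.0004, 0.0007] rows 2.750592563175969 0.00667878487521026
```

{"fn": "jog_arm", "kwargs": {
  "targets": [
    [0.065,-0.0935,0.014,0,0,0,0],
    [0.065,-0.0935,0.014,0,0,0,0],
    [0.065,-0.0935,0.014,0,0,0,0],
    [0.065,-0.0935,0.014,0,0,0,0]
  ]
}}

```text
time: 2.15
tool_pos: [429.3, 311.4, 198.0]
tcp_rot: [-179.9, 0.1, 28.8]
ft_force: [0.1, -0.1, 0.5]
finger_gap: 85.4
```

```bash
python3 -c "
from h import *
snap('wrist','w1');to(430,309,200,28.5)"
```

```text
t 2.2 pos [429.5 309.  198.4] rot [-1.7998e+02  1.4000e-01  2.8740e+01] gap 85.4 F [0.8 0.1 0.5]
shift [0.0004, 0.0002, -0.0016] w [-0.0003, 0.0025, 0.0042] rows 0.039742167288887395 0.03952494852465724
```

View pics/w1.png

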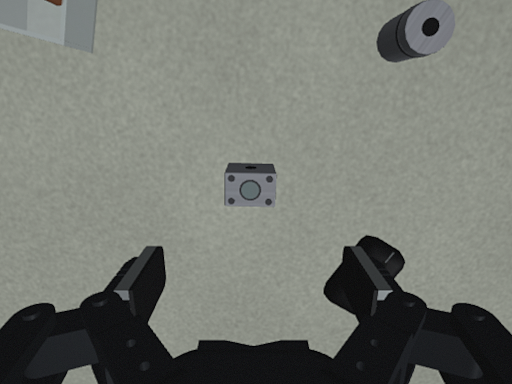

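Run:
```python
from h import *
s=snap('wrist','w2')
im=s['pixels'].astype(int); b=im[...,2]-im[...,0]; V=im.sum(2)/3
print(im[190,240],im[200,250],im[230,250],im[168,240])
m=((b>6)).astype(np.uint8); m[:140]=0;m[230:]=0;m[:,:200]=0;m[:,300:]=0
m=cv2.morphologyEx(m,cv2.MORPH_CLOSE,np.ones((5,5)))
c=max(cv2.findContours(m,0,2)[0],key=cv2.contourArea)
print(cv2.contourArea(c),cv2.minAreaRect(c))
q=cv2.approxPolyDP(c,4,True)[:,0]; print(q)
crop(s,'c4',210,290,150,220,9)
```

```text
[ 97 112 113] [122 125 132] [145 150 139] [57 58 62]
1593.0 ((248.0, 187.0), (50.0, 34.0), 0.0)
[[272 170]
 [223 171]
 [223 203]
 [271 204]]
```

View pics/c4.png

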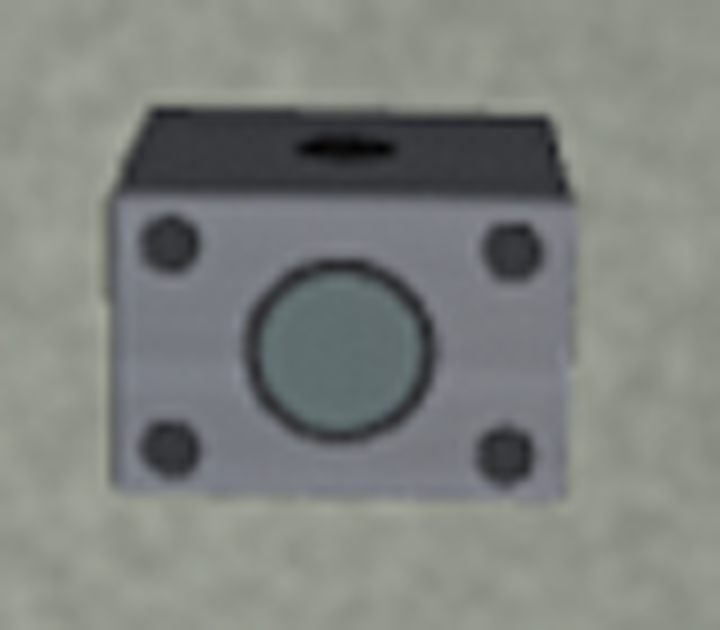

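Run:
```python
from h import *
s=ld('w2')
o=lambda c,x0,y0,k:[(x/k-.5+.5/k+x0,y/k-.5+.5/k+y0) for x,y in c]
P=np.array([ray(s,u,v,48) for u,v in o([(117,195),(572,202),(567,497),(113,490)],210,150,9)])[:,:2]
print(P, [np.linalg.norm(P[i]-P[(i+1)%4]) for i in range(4)],P.mean(0))
print([np.degrees(np.arctan2(*(P[i]-P[j])[::-1])) for i,j in((1,0),(2,3),(3,0),(2,1))])
for u,v in o([(170,243),(513,250),(505,457),(170,449),(340,350)],210,150,9):print(ray(s,u,v,48)[:2])
for u,v in[(365,235),(405,258),(330,290)]:print('mouse',ray(s,u,v,25)[:2])
t=ld('top0')
for u,v in[(193,243),(209,243),(192,270),(207,271)]:print('mouse top',ray(t,u,v,15)[:2])
to(420,309,60,28.5)
```

```text
[[420.43002437 338.36575524]
 [443.8269233  293.92056984]
 [413.53159808 277.22960179]
 [389.40401978 323.11145418]] [np.float64(50.22737684425654), np.float64(34.588945413608705), np.float64(51.839024043464676), np.float64(34.57320727625653)] [416.79814138 308.15684526]
[np.float64(-62.23671892228139), np.float64(-62.2617690407733), np.float64(-153.81841733279396), np.float64(-151.14778359556763)]
[418.37889348 330.72974521]
[435.93658317 296.94807802]
[414.34212511 285.81077614]
[396.92005928 319.6677596 ]
[416.51979901 308.29750849]
mouse [425.88839706 160.84441592]
mouse [424.00559597 102.62403923]
mouse [344.93686594 155.86887362]
mouse top [425.0571017  154.94523786]
mouse top [426.47405715  98.9202696 ]
mouse top [331.94630713 154.24525547]
mouse top [329.77019469 102.04421194]
t 2.25 pos [429.9 307.5 198.9] rot [1.7998e+02 1.2000e-01 2.8670e+01] gap 85.4 F [-0.1 -0.2 -0.3]
shift [-0.0076, -0.0061, 0.1389] w [0.0003, 0.0021, 0.0029] rows 3.339146781082272 0.02899460773764267
```

```bash
python3 -c "
from h import *
to(416.8,308.2,80,27.7)"
```

```text
t 2.25 pos [429.9 307.5 198.9] rot [1.7998e+02 1.2000e-01 2.8670e+01] gap 85.4 F [-0.1 -0.2 -0.3]
shift [-0.0109, -0.007, 0.1189] w [0.0003, 0.0021, 0.0169] rows 2.868152439351667 0.13602399330488008
```

{"fn": "jog_arm", "kwargs": {
  "targets": [
    [-0.011,-0.007,0.04,0,0.002,0.017,0],
    [-0.011,-0.007,0.08,0,0.002,0.017,0],
    [-0.011,-0.007,0.119,0,0.002,0.017,0],
    [-0.011,-0.007,0.119,0,0.002,0.017,0],
    [-0.011,-0.007,0.119,0,0.002,0.017,0]
  ]
}}

```text
time: 2.67
tool_pos: [415.9, 305.5, 79.4]
tcp_rot: [180.0, 0.2, 27.5]
ft_force: [0.2, 1.3, 1.6]
finger_gap: 85.5
```

```bash
python3 -c "
from h import *
snap('wrist','w3');to(416.8,308.2,12,27.7)"
```

```text
t 2.7167 pos [418.  306.9  82.2] rot [ 1.7999e+02 -1.1000e-01  2.7480e+01] gap 85.6 F [0.8 0.1 1.7]
shift [-0.0006, -0.0018, 0.0702] w [0.0002, -0.0018, -0.0038] rows 1.683318519467632 0.03395898304216843
```

View pics/w3.png

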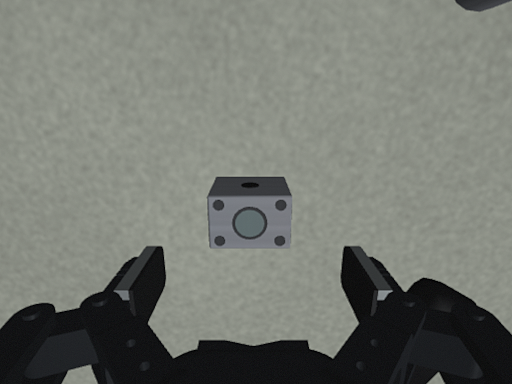

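```bash
python3 -c "
from h import *
s=ld('w3')
print(ray(s,249.3,223,48),ray(s,208.5,196,48),ray(s,291.5,196,48))
st=r.sense();print(st['tool_pos'],st['tcp_rot'])"
```

```text
[416.32293154 308.02117077  48.        ] [420.70594576 338.02824917  48.        ] [443.81140681 293.43067947  48.        ]
[418.04101859 306.88545357  82.17109905] [ 1.79990608e+02 -1.05917345e-01  2.74812713e+01]
```

{"fn": "jog_arm", "kwargs": {
  "targets": [
    [-0.001,-0.002,0.035,0,-0.002,0,0],
    [-0.001,-0.002,0.07,0,-0.002,0,0],
    [-0.001,-0.002,0.07,0,-0.002,0,0],
    [-0.001,-0.002,0.07,0,-0.002,0,0]
  ]
}}

```text
time: 3.05
tool_pos: [416.5, 308.9, 12.4]
tcp_rot: [180.0, 0.0, 27.5]
ft_force: [-0.7, -0.2, 0.4]
finger_gap: 85.8
```

```bash
python3 -c "
from h import *
to(416.6,308.1,12,27.5)"
```

```text
t 3.05 pos [416.5 308.9  12.4] rot [1.800e+02 1.000e-02 2.752e+01] gap 85.8 F [-0.7 -0.2  0.4]
shift [-0.0003, 0.0008, 0.0004] w [0.0001, 0.0001, 0.0003] rows 0.021922762718329294 0.0027009963928379685
```

{"fn": "jog_arm", "kwargs": {
  "targets": [
    [0,0,0,0,0,0,1],
    [0,0,0,0,0,0,1],
    [0,0,0,0,0,0,1],
    [0,0,0,0,0,0,1],
    [0,0,0,0,0,0,1]
  ],
  "newtons": 40
}}

```text
time: 3.47
tool_pos: [418.3, 310.3, 14.2]
tcp_rot: [-180.0, -0.3, 27.5]
ft_force: [-0.6, -1.1, 8.8]
finger_gap: 51.6
```

{"fn": "jog_arm", "kwargs": {
  "targets": [
    [0,0,0,0,0,0,1],
    [0,0,0,0,0,0,1],
    [0,0,0,0,0,0,1]
  ]
}}

```text
time: 3.72
tool_pos: [418.3, 310.3, 14.2]
tcp_rot: [-180.0, -0.3, 27.6]
ft_force: [-0.1, -1.3, 9.5]
finger_gap: 51.3
```

{"fn": "jog_arm", "kwargs": {
  "targets": [
    [0,0,-0.03,0,0,0,1],
    [0,0,-0.07,0,0,0,1],
    [0,0,-0.11,0,0,0,1],
    [0,0,-0.15,0,0,0,1],
    [0,0,-0.17,0,0,0,1]
  ]
}}

```text
time: 4.13
tool_pos: [418.0, 310.4, 188.2]
tcp_rot: [-180.0, -0.5, 27.6]
ft_force: [1.0, 0.6, -1.8]
finger_gap: 51.3
```

```bash
python3 -c "
from h import *
to(585,-10,190,77.6)"
```

```text
t 4.1333 pos [418.  310.4 188.2] rot [-179.97   -0.49   27.55] gap 51.3 F [ 1.   0.6 -1.8]
shift [-0.0001, 0.3613, -0.002] w [0.0033, -0.0083, -0.8734] rows 8.663650962635067 6.987912700197387
```

```bash
python3 -c "
from h import *
to(590,-58,200,77.6)"
```

```text
t 4.1333 pos [418.  310.4 188.2] rot [-179.97   -0.49   27.55] gap 51.3 F [ 1.   0.6 -1.8]
shift [-0.0178, 0.4061, -0.0122] w [0.0033, -0.0083, -0.8734] rows 9.753127710147972 6.987912700197387
```

{"fn": "jog_arm", "kwargs": {
  "targets": [
    [-0.002,0.035,-0.012,0,-0.008,-0.1,1],
    [-0.004,0.075,-0.012,0,-0.008,-0.2,1],
    [-0.006,0.115,-0.012,0,-0.008,-0.3,1],
    [-0.008,0.155,-0.012,0,-0.008,-0.4,1],
    [-0.01,0.195,-0.012,0,-0.008,-0.5,1]
  ]
}}

```text
time: 4.55
tool_pos: [497.9, 130.0, 194.5]
tcp_rot: [-180.0, 0.4, 56.5]
ft_force: [1.4, 0.5, -2.2]
finger_gap: 51.5
```

```bash
python3 -c "
from h import *
to(590,-58,200,77.6)"
```

```text
t 4.55 pos [497.9 130.  194.5] rot [-179.98    0.35   56.52] gap 51.5 F [ 1.4  0.5 -2.2]
shift [-0.106, 0.1805, -0.005] w [-0.0015, 0.006, -0.3679] rows 5.02119073131562 2.94397202927188
```

{"fn": "jog_arm", "kwargs": {
  "targets": [
    [-0.021,0.036,-0.005,0,0.005,-0.09,1],
    [-0.042,0.072,-0.005,0,0.005,-0.18,1],
    [-0.063,0.108,-0.005,0,0.005,-0.27,1],
    [-0.084,0.144,-0.005,0,0.005,-0.35,1],
    [-0.1,0.17,-0.005,0,0.005,-0.368,1]
  ]
}}

```text
time: 4.97
tool_pos: [584.0, -49.5, 199.7]
tcp_rot: [-179.9, 0.1, 77.5]
ft_force: [-0.3, 0.9, -2.2]
finger_gap: 51.3
```

```bash
python3 -c "
from h import *
to(590,-58,200,77.6)"
```

```text
t 4.9667 pos [584.  -49.5 199.7] rot [-1.7992e+02  1.2000e-01  7.7490e+01] gap 51.3 F [-0.3  0.9 -2.2]
shift [-0.007, 0.0077, -0.0003] w [-0.0015, 0.0021, -0.002] rows 0.2486207887706671 0.026112284900275486
```

{"fn": "jog_arm", "kwargs": {
  "targets": [
    [-0.007,0.008,0,0,0,0,1],
    [-0.007,0.008,0,0,0,0,1],
    [-0.007,0.008,0,0,0,0,1]
  ]
}}

```text
time: 5.22
tool_pos: [589.1, -54.8, 198.8]
tcp_rot: [-179.8, 0.1, 77.2]
ft_force: [-0.8, 0.2, -2.6]
finger_gap: 51.4
```

```bash
python3 -c "
from h import *
snap('wrist','w4');to(590,-58,200,77.6)"
```

```text
t 5.2667 pos [588.9 -53.9 198.7] rot [-1.7978e+02  6.0000e-02  7.7260e+01] gap 51.3 F [-0.   0.7 -2.2]
shift [-0.0037, 0.002, -0.0013] w [-0.0038, 0.001, -0.0059] rows 0.10594593252900239 0.05700092764608152
```

View pics/w4.png

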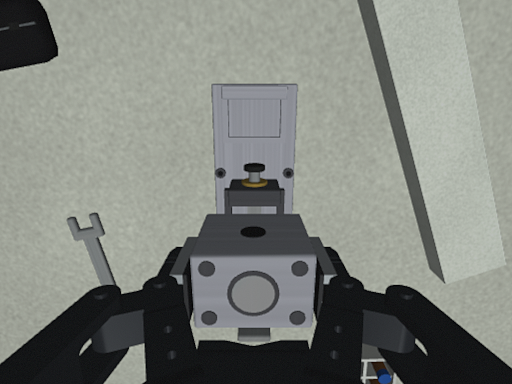

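Run:
```python
from h import *
s=snap('wrist','w5'); print(s['origin'],s['attitude']); to(590,-58,200,77.6)
crop(s,'c5',200,310,75,190,6); crop(s,'c6',180,330,205,345,5)
```

```text
[606.40883565  19.78582882 341.53961798] [162.71802443   0.23521755 -12.83088712]
t 5.3167 pos [588.8 -53.5 198.6] rot [-1.7978e+02  6.0000e-02  7.7320e+01] gap 51.6 F [-0.3  0.1 -2.3]
shift [-0.0042, 0.0022, -0.0014] w [-0.0038, 0.0011, -0.0049] rows 0.11766974227301273 0.050512326404005534
```

View pics/c5.png

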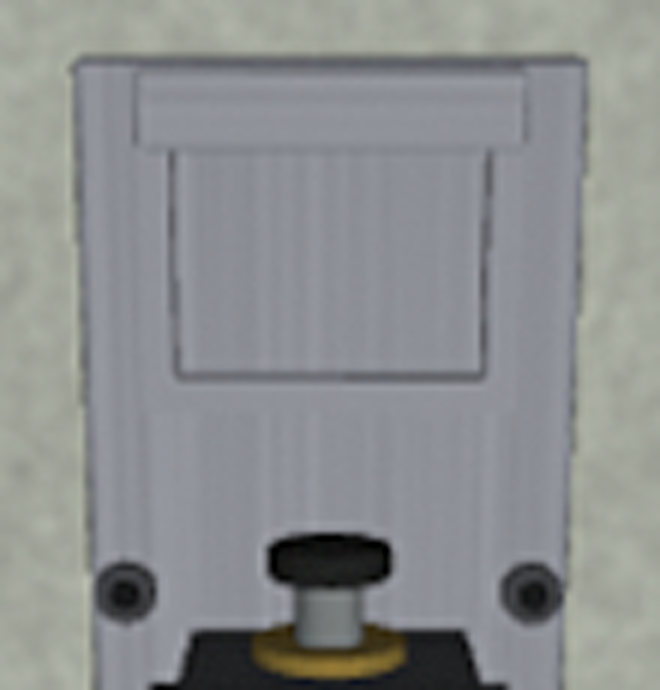

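View pics/c6.png

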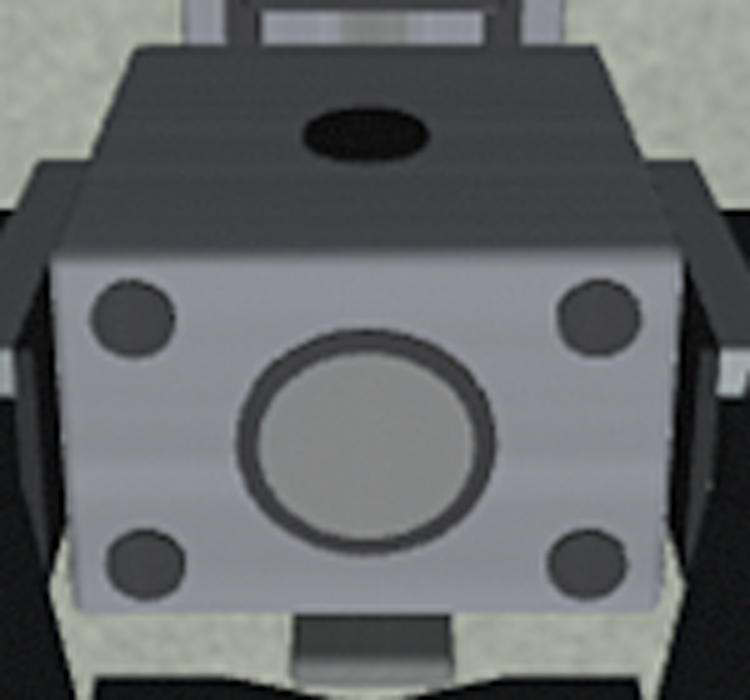

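Run:
```python
from h import *
s=ld('w5'); st=r.sense(); T=R.from_euler('xyz',st['tcp_rot'],degrees=True).as_matrix(); tp=st['tool_pos']
o=lambda c,x0,y0,k:[(x/k-.5+.5/k+x0,y/k-.5+.5/k+y0) for x,y in c]
nt=lambda p:(T.T@(p-tp)).round(1)
B=np.array([ray(s,u,v,tp[2]+33.8) for u,v in o([(52,253),(683,250),(660,612),(78,612)],180,205,5)])
print('block tool frame'); [print(nt(b)) for b in B]; print(nt(B.mean(0)))
print('window',nt(ray(s,*o([(366,441)],180,205,5)[0],tp[2]+33.8)))
def show(n,c,z): 
    for q in o(c,200,75,6): p=ray(s,*q,z); print(n,p[:2].round(1))
show('plate end',[(75,62),(585,62)],8)
show('front inner top',[(179,380),(484,380)],16)
show('side inner top at stop',[(170,150),(492,150)],16)
show('floor front',[(180,373),(482,373)],8)
show('bolts',[(127,593),(531,593)],11)
for z in(42,50): show('stop top %d'%z,[(135,72),(525,72),(525,150),(137,150)],z)
show('plate sides z8',[(85,400),(572,400)],8)
show('pad disc',[(267,545),(391,545)],34)
```

```text
block tool frame
[ 14.7 -25.  -33.7]
[ 14.9  25.9 -33.9]
[-20.5  26.  -33.9]
[-20.6 -25.  -33.7]
[ -2.9   0.5 -33.8]
window [ -3.1   0.3 -33.8]
plate end [566.6  42. ]
plate end [652.7  22.4]
front inner top [571.7 -14.1]
front inner top [624.5 -26.2]
side inner top at stop [579.7  24.1]
side inner top at stop [633.5  11.9]
floor front [571.3 -13.8]
floor front [624.9 -26. ]
bolts [552.  -50.8]
bolts [625.7 -67.5]
stop top 42 [579.4  36.3]
stop top 42 [638.6  22.8]
stop top 42 [636.4  11.4]
stop top 42 [576.8  24.9]
stop top 50 [580.1  35.8]
stop top 50 [637.8  22.7]
stop top 50 [635.6  11.6]
stop top 50 [577.6  24.8]
plate sides z8 [553.2 -14.7]
plate sides z8 [639.9 -34.4]
pad disc [581.5 -43. ]
pad disc [602.4 -47.8]
```

Run:
```python
from h import *
s=ld('w5'); st=r.sense(); T=R.from_euler('xyz',st['tcp_rot'],degrees=True).as_matrix(); tp=st['tool_pos']
s['fx']=s['fx']*.982; s['fy']=s['fy']*.982
o=lambda c,x0,y0,k:[(x/k-.5+.5/k+x0,y/k-.5+.5/k+y0) for x,y in c]
nt=lambda p:(T.T@(p-tp)).round(1)
B=np.array([ray(s,u,v,tp[2]+33.8) for u,v in o([(52,253),(683,250),(660,612),(78,612)],180,205,5)])
print('block tool frame'); [print(nt(b)) for b in B]; print(nt(B.mean(0)))
a=np.radians(77.15); ux=np.array([np.cos(a),np.sin(a)])
def show(n,c,z,x): 
    P=np.array([ray(s,*q,z)[:2] for q in o(c,200,75,6)]); print(n,np.linalg.norm(P[0]-P[1]).round(1),P.mean(0).round(1),'pocket',(P.mean(0)+ux*(85-x)).round(1))
show('plate end',[(75,62),(585,62)],8,120)
show('front inner top',[(179,380),(484,380)],16,65.5)
show('side inner top at stop',[(170,150),(492,150)],16,104.5)
show('bolts',[(127,593),(531,593)],11,0)
for z in(42,50): show('stop top %d'%z,[(135,72),(525,72)],z,116.5);show('stop top %d'%z,[(525,150),(137,150)],z,104.5)
show('pad disc',[(267,545),(391,545)],34,0)
```

```text
block tool frame
[ 14.1 -25.5 -33.7]
[ 14.4  26.4 -33.9]
[-21.9  26.6 -33.9]
[-21.9 -25.5 -33.7]
[ -3.8   0.5 -33.8]
plate end 89.8 [610.1  34.1] pocket [602.3  -0. ]
front inner top 55.2 [598.4 -19.1] pocket [ 6.027e+02 -1.000e-01]
side inner top at stop 56.1 [607.   19.6] pocket [6.027e+02 6.000e-01]
bolts 76.9 [588.9 -58.8] pocket [607.8  24.1]
stop top 42 61.8 [609.4  31.2] pocket [6.024e+02 5.000e-01]
stop top 42 62.2 [607.   19.6] pocket [6.026e+02 6.000e-01]
stop top 50 60.1 [609.3  30.9] pocket [6.023e+02 2.000e-01]
stop top 50 60.5 [607.   19.6] pocket [6.026e+02 6.000e-01]
pad disc 21.8 [592.1 -44.9] pocket [611.  38.]
```

```bash
python3 -c "
from h import *
to(602.8,3.7,80,77.2)"
```

```text
t 5.3167 pos [588.8 -53.5 198.6] rot [-1.7978e+02  6.0000e-02  7.7320e+01] gap 51.6 F [-0.3  0.1 -2.3]
shift [0.059, 0.0016, 0.1186] w [-0.0038, 0.0011, 0.0021] rows 3.1756114582100716 0.03609508202293046
```

{"fn": "jog_arm", "kwargs": {
  "targets": [
    [0.02,0.001,0.03,0,0,0,1],
    [0.04,0.001,0.06,0,0,0,1],
    [0.059,0.001,0.09,0,0,0,1],
    [0.059,0.0015,0.117,-0.003,0.001,0.002,1],
    [0.059,0.0015,0.117,-0.003,0.001,0.002,1]
  ]
}}

```text
time: 5.73
tool_pos: [597.9, 5.5, 74.6]
tcp_rot: [-179.4, 0.1, 77.4]
ft_force: [-2.9, 0.0, -3.0]
finger_gap: 51.6
```

{"fn": "jog_arm", "kwargs": {
  "targets": [
    [0,0,0,0,0,0,1],
    [0,0,0,0,0,0,1]
  ]
}}

```text
time: 5.9
tool_pos: [603.9, 2.8, 83.3]
tcp_rot: [179.9, 0.0, 77.2]
ft_force: [0.7, 0.4, -1.3]
finger_gap: 51.3
```

```bash
python3 -c "
from h import *
s=snap('wrist','w6');to(602.8,3.7,70,77.2)
crop(s,'c7',150,360,60,330,3)"
```

```text
t 5.95 pos [604.7   2.4  84.2] rot [1.7982e+02 1.0000e-02 7.7180e+01] gap 51.4 F [ 0.7 -0.5 -2.5]
shift [0.0008, -0.0022, 0.0142] w [0.0032, 0.0001, -0.0003] rows 0.34436446803438914 0.025559418334224072
```

View pics/w6.png

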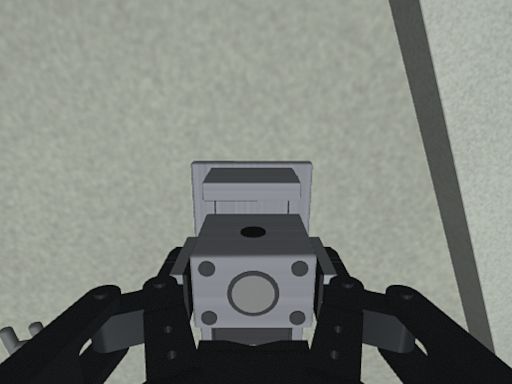

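```bash
python3 -c "
from h import *
s=snap('wrist','w7');to(602.8,3.7,70,77.2)
crop(s,'c7',185,325,155,275,5)"
```

```text
t 6.0 pos [605.    2.2  84.4] rot [179.78  -0.    77.16] gap 51.6 F [-0.1 -0.4 -2. ]
shift [0.001, -0.0026, 0.0144] w [0.0039, -0.0, -0.0008] rows 0.3515991108046209 0.031710549999654745
```

View pics/c7.png

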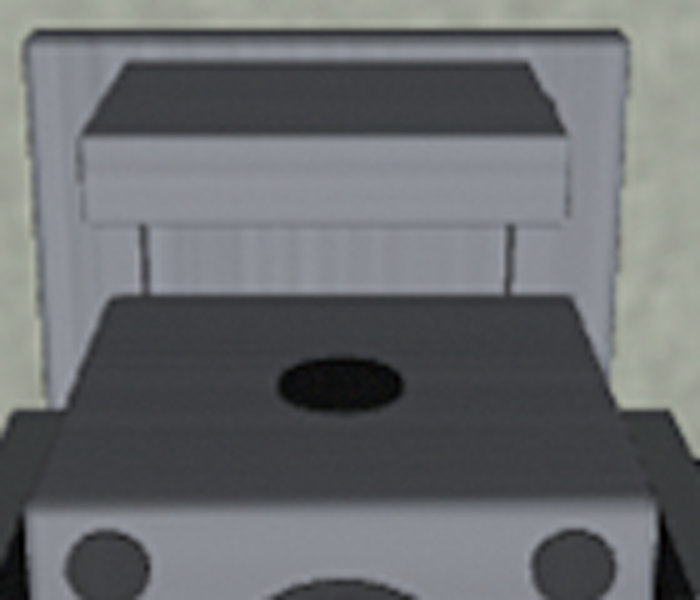

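```bash
cat >> h.py <<'E'
def cal(f):
    s=ld(f); s['fx']=s['fx']*.982; s['fy']=s['fy']*.982; return s
def px(c,x0,y0,k): return [(x/k-.5+.5/k+x0,y/k-.5+.5/k+y0) for x,y in c]
PK=np.array([602.5,.2]); A=np.radians(77.15); UX=np.array([np.cos(A),np.sin(A)]); UY=np.array([-UX[1],UX[0]])
def rig(p): d=np.array(p)[:2]-PK; return np.array([d@UX+85,d@UY]).round(2)
E
python3 - <<'E'
from h import *
s=cal('w7'); tz=r.sense()['tool_pos'][2]
for n,c,z in (('stop front',[(83,225),(569,226)],50),('stop back',[(85,136),(565,136)],50),('plate',[(28,36),(628,36)],8),('walls',[(142,260),(514,260)],16),('blk bottom',[(108,297),(575,297)],tz-14.2),('blk top',[(28,502),(655,499)],tz+33.8)):
    for q in px(c,185,155,5): print(n,rig(ray(s,*q,z)))
E
```

```text
stop front [103.49  30.5 ]
stop front [103.24 -30.58]
stop back [115.07  29.65]
stop back [114.96 -29.57]
plate [119.13  44.74]
plate [118.99 -44.99]
walls [86.42 28.04]
walls [ 86.3 -28.1]
blk bottom [101.73  24.48]
blk bottom [101.61 -28.32]
blk top [102.57  23.95]
blk top [102.71 -27.48]
```

{"fn": "jog_arm", "kwargs": {
  "targets": [
    [0,-0.0018,0.01,0.003,0,0,1],
    [0,-0.0018,0.018,0.003,0,0,1],
    [0,-0.0018,0.024,0.003,0,0,1],
    [0,-0.0018,0.025,0.003,0,0,1],
    [0,-0.0018,0.025,0.003,0,0,1]
  ]
}}

```text
time: 6.42
tool_pos: [600.4, 2.8, 54.9]
tcp_rot: [-179.7, 0.0, 77.1]
ft_force: [-0.3, -0.1, -2.4]
finger_gap: 51.6
```

```bash
python3 -c "
from h import *
s=snap('wrist','w8');to(604,3,40,77.2)
crop(s,'c8',185,325,155,275,5)"
```

```text
t 6.4667 pos [600.9   2.8  55.6] rot [-1.7972e+02  4.0000e-02  7.7160e+01] gap 51.4 F [-0.2 -0.7 -2. ]
shift [0.0009, 0.003, 0.0156] w [-0.0048, 0.0007, -0.0008] rows 0.38169559148725557 0.03932036034938407
```

View pics/c8.png

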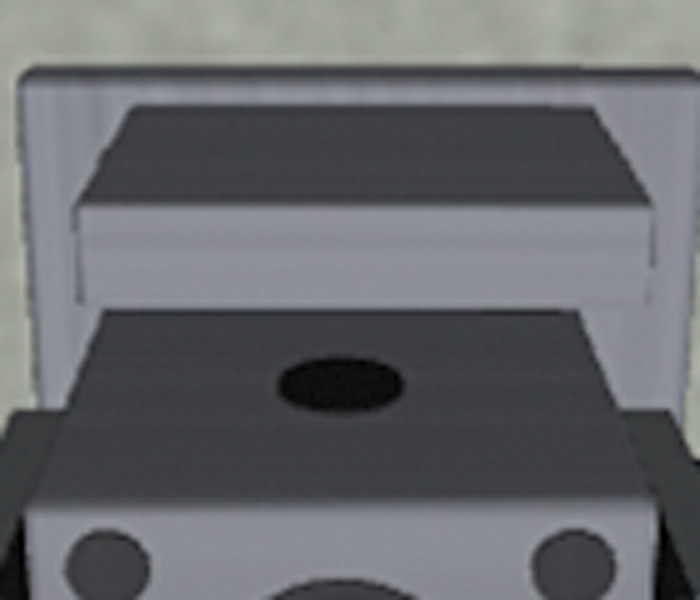

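{"fn": "jog_arm", "kwargs": {
  "targets": [
    [0,0,0,0,0,0,1],
    [0,0,0,0,0,0,1],
    [0,0,0,0,0,0,1],
    [0,0,0,0,0,0,1],
    [0,0,0,0,0,0,1]
  ]
}}

```text
time: 6.88
tool_pos: [601.5, 2.8, 56.4]
tcp_rot: [-179.8, 0.0, 77.2]
ft_force: [-0.1, 0.3, -3.0]
finger_gap: 51.4
```

```bash
python3 -c "
from h import *
s=snap('wrist','w9');to(604,3,40,77.2)
crop(s,'c9',185,325,155,275,5)"
```

```text
t 6.9333 pos [601.5   2.8  56.4] rot [-1.798e+02  3.000e-02  7.717e+01] gap 51.4 F [-0.3 -0.4 -3.6]
shift [0.0007, 0.0025, 0.0164] w [-0.0034, 0.0005, -0.0006] rows 0.3972189421873185 0.028042254156810845
```

View pics/c9.png

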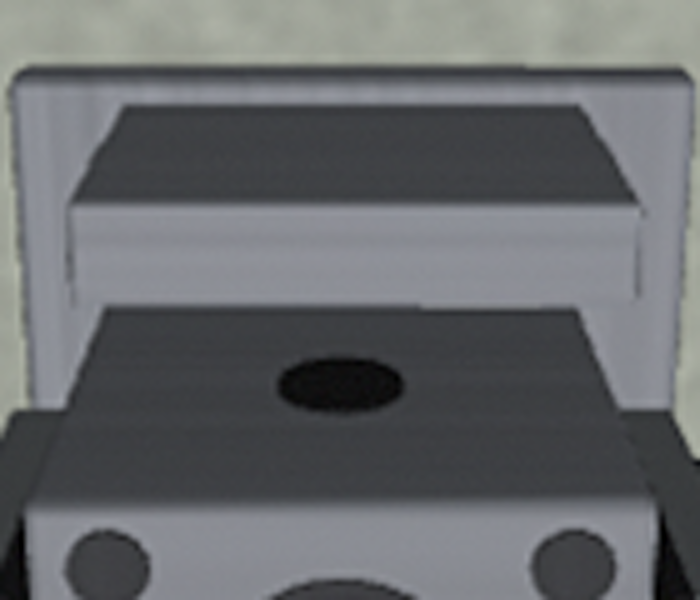

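Run:
```python
from h import *
s=cal('w9'); tz=r.sense()['tool_pos'][2]
for n,c,z in (('stop front',[(76,303),(640,304)],50),('stop back',[(74,205),(640,205)],50),('plate',[(15,74),(692,74)],8),('blk bottom',[(104,309),(580,309)],tz-14.2),('blk top',[(28,502),(655,499)],tz+33.8)):
    for q in px(c,185,155,5): print(n,rig(ray(s,*q,z)))
```

```text
stop front [103.62  30.  ]
stop front [103.51 -30.78]
stop back [114.72  29.61]
stop back [114.72 -30.12]
plate [119.27  44.51]
plate [119.23 -44.6 ]
blk bottom [99.77 28.39]
blk bottom [ 99.78 -25.66]
blk top [102.02  27.05]
blk top [102.33 -24.52]
```

Run:
```python
from h import *
s=cal('w9')
for z in (46,48,50,52):
    for q in px([(104,309),(580,309)],185,155,5): print(z,rig(ray(s,*q,z)))
```

```text
46 [101.31  27.72]
46 [101.32 -25.02]
48 [102.12  27.37]
48 [102.12 -24.68]
50 [102.92  27.02]
50 [102.93 -24.34]
52 [103.73  26.67]
52 [103.73 -24.01]
```

{"fn": "jog_arm", "kwargs": {
  "targets": [
    [0,0.0015,0.007,-0.003,0,0,1],
    [0,0.0015,0.014,-0.003,0,0,1],
    [0,0.0015,0.018,-0.003,0,0,1],
    [0,0.0015,0.018,-0.003,0,0,1],
    [0,0.0015,0.018,-0.003,0,0,1]
  ]
}}

```text
time: 7.35
tool_pos: [602.0, 2.6, 37.2]
tcp_rot: [-179.9, 0.0, 77.2]
ft_force: [-1.1, -0.7, -1.9]
finger_gap: 51.4
```

{"fn": "jog_arm", "kwargs": {
  "targets": [
    [0,0,0,0,0,0,1],
    [0,0,0,0,0,0,1],
    [0,0,0,0,0,0,1],
    [0,0,0,0,0,0,1]
  ]
}}

```text
time: 7.68
tool_pos: [603.0, 2.5, 38.5]
tcp_rot: [-180.0, 0.0, 77.2]
ft_force: [-0.7, -0.0, -1.3]
finger_gap: 51.3
```

```bash
python3 -c "
from h import *
s=snap('wrist','w10');to(603,2.5,22,77.2)
crop(s,'c10',165,345,155,275,4)"
```

```text
t 7.7333 pos [603.    2.5  38.5] rot [-1.7999e+02  3.0000e-02  7.7170e+01] gap 51.7 F [ 1.2  0.1 -1.6]
shift [0.0, 0.0, 0.0165] w [-0.0002, 0.0005, -0.0006] rows 0.39538627877972155 0.006400464702221734
```

View pics/c10.png

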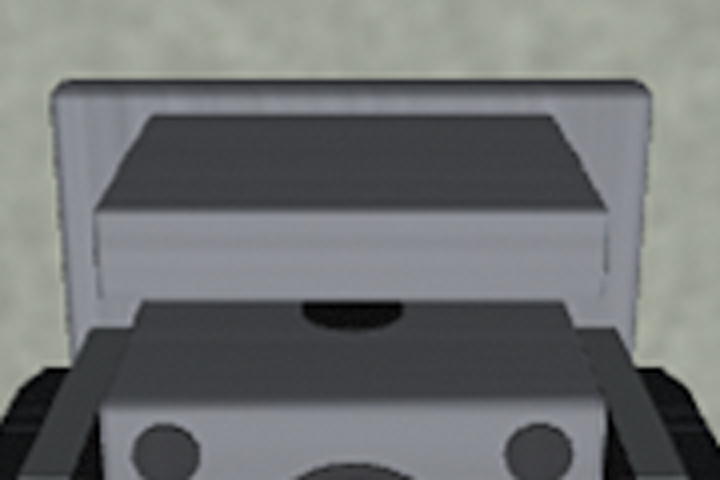

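{"fn": "jog_arm", "kwargs": {
  "targets": [
    [0,0,0.005,0,0,0,1],
    [0,0,0.01,0,0,0,1],
    [0,0,0.013,0,0,0,1],
    [0,0,0.013,0,0,0,1],
    [0,0,0.013,0,0,0,1]
  ]
}}

```text
time: 8.15
tool_pos: [602.2, 2.5, 24.5]
tcp_rot: [-179.9, 0.0, 77.2]
ft_force: [0.1, -0.1, -2.0]
finger_gap: 51.9
```

{"fn": "jog_arm", "kwargs": {
  "targets": [
    [0,0,0.002,0,0,0,1],
    [0,0,0.004,0,0,0,1],
    [0,0,0.004,0,0,0,1],
    [0,0,0.004,0,0,0,1]
  ]
}}

```text
time: 8.48
tool_pos: [603.3, 2.4, 22.3]
tcp_rot: [180.0, 0.0, 77.2]
ft_force: [-2.6, 0.2, 4.7]
finger_gap: 51.3
```

```bash
python3 -c "
from h import *
s=snap('wrist','w11');to(603,2.5,22,77.2)
crop(s,'c11',165,345,155,275,4)"
```

```text
t 8.5333 pos [603.2   2.4  22.2] rot [1.7999e+02 3.0000e-02 7.7170e+01] gap 51.3 F [-3.7 -0.5  4.5]
shift [0.0, -0.0002, 0.0002] w [0.0002, 0.0005, -0.0006] rows 0.00819225567708891 0.00622298814930848
```

View pics/c11.png

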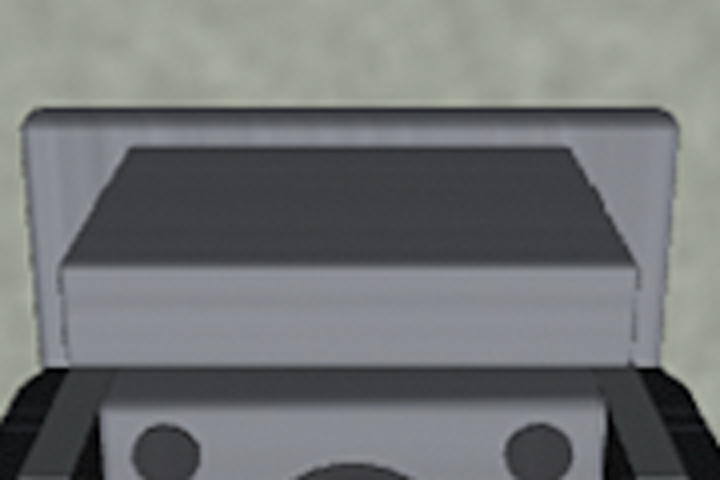

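{"fn": "jog_arm", "kwargs": {
  "targets": [
    [0,0,0,0,0,0,0.3],
    [0,0,0,0,0,0,0.2],
    [0,0,0,0,0,0,0.1],
    [0,0,0,0,0,0,0],
    [0,0,0,0,0,0,0]
  ]
}}

```text
time: 8.95
tool_pos: [602.8, 2.5, 21.2]
tcp_rot: [-180.0, 0.0, 77.2]
ft_force: [0.2, -0.2, -0.1]
finger_gap: 85.4
```

{"fn": "jog_arm", "kwargs": {
  "targets": [
    [0,0,0,0,0,0,0],
    [0,0,-0.02,0,0,0,0],
    [0,0,-0.05,0,0,0,0],
    [0,0,-0.09,0,0,0,0],
    [0,0,-0.13,0,0,0,0]
  ]
}}

```text
time: 9.37
tool_pos: [601.6, 2.6, 151.3]
tcp_rot: [-179.8, 0.1, 77.2]
ft_force: [1.6, -0.1, 0.8]
finger_gap: 85.3
```

{"fn": "jog_arm", "kwargs": {
  "targets": [
    [-0.03,0,-0.03,0,0,0,0],
    [-0.06,0,-0.04,0,0,0,0],
    [-0.06,0,-0.04,0,0,0,0],
    [-0.06,0,-0.04,0,0,0,0],
    [-0.06,0,-0.04,0,0,0,0]
  ]
}}

```text
time: 9.78
tool_pos: [589.2, -55.8, 190.5]
tcp_rot: [-179.9, 0.0, 77.1]
ft_force: [0.1, 0.4, -0.2]
finger_gap: 85.5
```

```bash
python3 -c "
from h import *
s=snap('wrist','w12');to(569.2,-152,200,-12.8)"
```

```text
t 9.8333 pos [589.  -55.3 189.9] rot [-1.7984e+02  1.0000e-02  7.7170e+01] gap 85.1 F [-0.3  0.   0.2]
shift [-0.0987, 0.0022, -0.0101] w [-0.0019, 0.0023, 1.5703] rows 2.3797017920838313 12.562138038771904
```

View pics/w12.png

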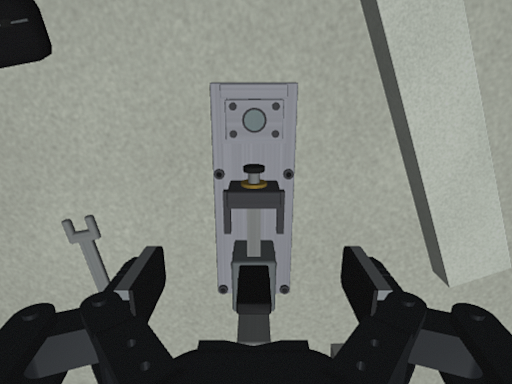

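```bash
python3 -c "
from h import *
s=snap('wrist','w13'); crop(s,'c13',200,310,75,315,3); crop(s,'c14',200,310,75,215,5)"
```

```text
(no output)
```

View pics/c14.png

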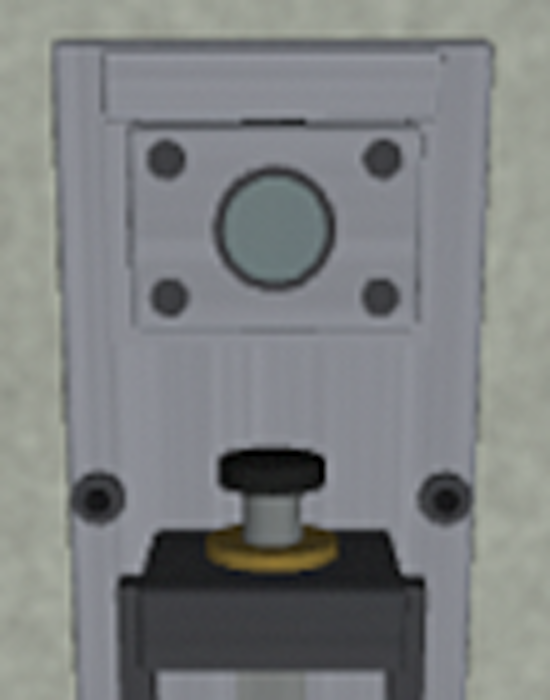

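Run:
```python
from h import *
s=cal('w13')
def sh(n,c,z):
    P=np.array([rig(ray(s,*q,z)) for q in px(c,200,75,5)]); print(n,P.tolist(),'mean',P.mean(0).round(2)); return P
sh('screws',[(166,159),(382,158),(170,297),(380,296)],56)
sh('win',[(275,229)],56)
sh('stop front',[(105,122),(440,122)],50)
sh('plate end',[(55,44),(492,44)],8)
sh('jaw top front',[(120,582),(424,582)],58)
sh('jaw top rear',[(122,670),(424,670)],58)
sh('pad top front rim',[(273,451)],45)
sh('bolts',[(97,498),(445,498)],11)
```

```text
screws [[97.96, 19.0], [98.08, -19.65], [73.58, 18.78], [73.72, -19.81]] mean [85.84 -0.42]
win [[85.73, -0.51]] mean [85.73 -0.51]
stop front [[104.31, 30.35], [104.23, -30.46]] mean [ 1.0427e+02 -5.0000e-02]
plate end [[119.73, 44.59], [119.6, -45.18]] mean [119.66  -0.29]
jaw top front [[19.4, 29.43], [19.38, -29.33]] mean [19.39  0.05]
jaw top rear [[1.27, 29.59], [1.26, -29.88]] mean [ 1.27 -0.14]
pad top front rim [[42.41, -0.17]] mean [42.41 -0.17]
bolts [[24.56, 38.96], [24.52, -38.46]] mean [24.54  0.25]
```

{"fn": "jog_arm", "kwargs": {
  "targets": [
    [-0.02,0,-0.005,0,0,0.12,0],
    [-0.04,0,-0.01,0,0,0.24,0],
    [-0.06,0,-0.01,0,0,0.36,0],
    [-0.08,0,-0.01,0,0,0.48,0],
    [-0.099,0,-0.01,0,0,0.6,0]
  ]
}}

```text
time: 10.3
tool_pos: [567.1, -152.2, 200.0]
tcp_rot: [-179.9, 0.1, 42.5]
ft_force: [-0.4, -0.1, -0.5]
finger_gap: 85.4
```

{"fn": "jog_arm", "kwargs": {
  "targets": [
    [0,0,0,0,0,0.12,0],
    [0,0,0,0,0,0.24,0],
    [0,0,0,0,0,0.36,0],
    [0,0,0,0,0,0.48,0],
    [0,0,0,0,0,0.6,0]
  ]
}}

```text
time: 10.72
tool_pos: [567.3, -151.3, 199.8]
tcp_rot: [-179.9, 0.2, 8.1]
ft_force: [0.0, -0.3, 0.2]
finger_gap: 85.5
```

{"fn": "jog_arm", "kwargs": {
  "targets": [
    [0,0,0,0,0,0.12,0],
    [0,0,0,0,0,0.24,0],
    [0,0,0,0,0,0.36,0],
    [0,0,0,0,0,0.37,0],
    [0,0,0,0,0,0.37,0]
  ]
}}

```text
time: 11.13
tool_pos: [567.4, -151.5, 200.2]
tcp_rot: [180.0, 0.1, -12.6]
ft_force: [0.8, 0.1, -0.4]
finger_gap: 85.4
```

```bash
python3 -c "
from h import *
s=snap('wrist','w14');to(567.8,-151.9,140,-12.85)"
```

```text
t 11.1833 pos [ 567.4 -151.7  200.4] rot [ 1.7999e+02  1.2000e-01 -1.2510e+01] gap 84.9 F [ 0.5 -0.   0.2]
shift [0.0005, 0.0001, 0.0604] w [0.0003, 0.0021, 0.0059] rows 1.4487631740675762 0.05050755730436421
```

View pics/w14.png

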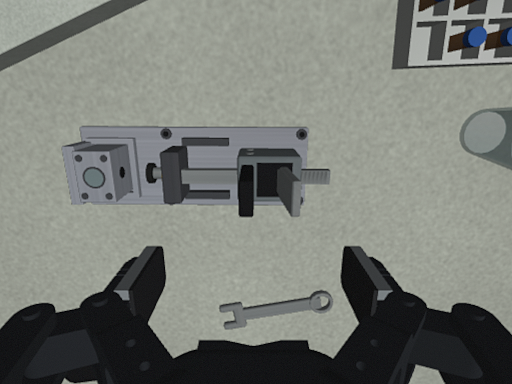

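{"fn": "jog_arm", "kwargs": {
  "targets": [
    [0,0,0.03,0,0.002,0.006,0],
    [0,0,0.06,0,0.002,0.006,0],
    [0,0,0.06,0,0.002,0.006,0],
    [0,0,0.06,0,0.002,0.006,0],
    [0,0,0.06,0,0.002,0.006,0]
  ]
}}

```text
time: 11.6
tool_pos: [568.0, -152.5, 142.5]
tcp_rot: [180.0, -0.1, -13.0]
ft_force: [-0.7, -0.1, 0.2]
finger_gap: 85.6
```

```bash
python3 -c "
from h import *
s=snap('wrist','w15');to(567.8,-151.9,70,-12.85)"
```

```text
t 11.65 pos [ 568.6 -152.8  143.4] rot [179.95  -0.22 -13.06] gap 85.3 F [0.4 0.  0.4]
shift [-0.0013, -0.0007, 0.0734] w [0.0008, -0.0038, -0.0037] rows 1.7598935256775303 0.04277397122894599
```

View pics/w15.png

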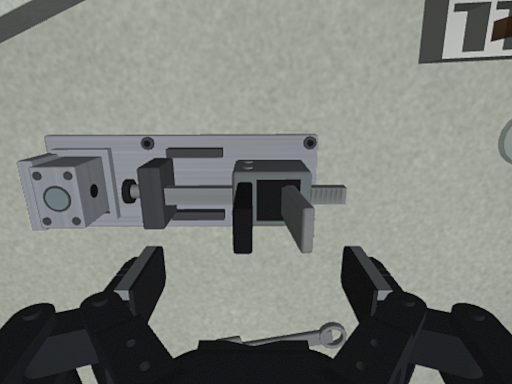

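Run:
```python
from h import *
s=cal('w15'); crop(s,'c15',220,330,150,260,6)
W=lambda x,y,z:np.r_[PK+UX*(x-85)+UY*y,z]
for p in [(-58,15,120),(-58,-15,120),(-70,15,120),(-70,-15,120),(-109.6,15,120),(-109.6,-15,120),(24.8,-38.5,11)]: print(p,proj(s,W(*p)).round(1))
```

```text
(-58, 15, 120) [231.2 253.5]
(-58, -15, 120) [229.9 208.3]
(-70, 15, 120) [250.5 253.5]
(-70, -15, 120) [250.1 208.2]
(-109.6, 15, 120) [314.1 253.2]
(-109.6, -15, 120) [317.  207.9]
(24.8, -38.5, 11) [148.  143.5]
```

View pics/c15.png

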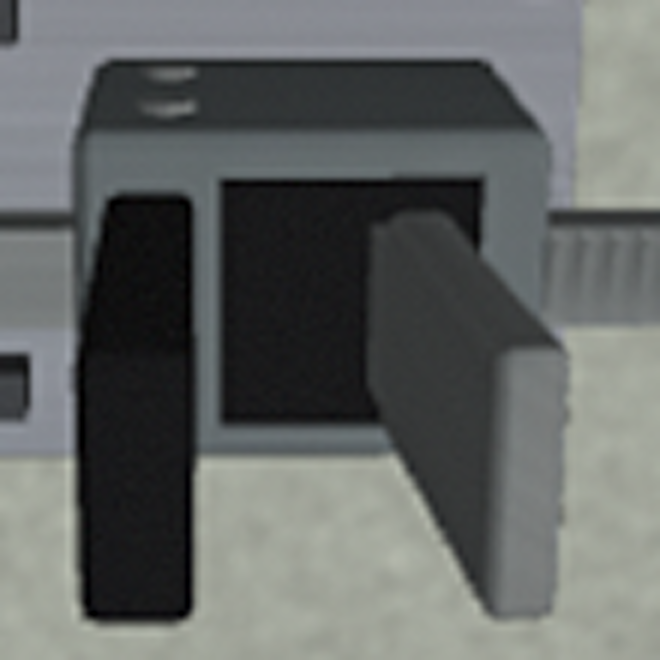

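Run:
```python
from h import *
to(568,-152.2,70,-12.85); print(rig(r.sense()['tool_pos']))
```

```text
t 11.65 pos [ 568.6 -152.8  143.4] rot [179.95  -0.22 -13.06] gap 85.3 F [0.4 0.  0.4]
shift [-0.001, -0.0005, 0.0734] w [0.0008, -0.0038, -0.0037] rows 1.759775067880881 0.04277397122894599
[-71.67  -1.  ]
```

{"fn": "jog_arm", "kwargs": {
  "targets": [
    [-0.001,0,0.02,0,-0.004,-0.004,0],
    [-0.001,0,0.04,0,-0.004,-0.004,0],
    [-0.001,0,0.06,0,-0.004,-0.004,0],
    [-0.001,0,0.073,0,-0.004,-0.004,0],
    [-0.001,0,0.073,0,-0.004,-0.004,0]
  ]
}}

```text
time: 12.07
tool_pos: [565.5, -151.9, 66.5]
tcp_rot: [180.0, 0.3, -12.9]
ft_force: [-0.9, 0.2, -0.2]
finger_gap: 85.2
```

{"fn": "jog_arm", "kwargs": {
  "targets": [
    [0,0,0,0,0,0,0],
    [0,0,0,0,0,0,0],
    [0,0,0,0,0,0,0]
  ]
}}

```text
time: 12.32
tool_pos: [568.0, -152.8, 70.4]
tcp_rot: [179.9, -0.0, -12.9]
ft_force: [-0.1, -0.3, 0.5]
finger_gap: 85.4
```

```bash
python3 -c "
from h import *
s=snap('wrist','w16');to(568,-152.5,70,-12.85);print(rig(r.sense()['tool_pos']))"
```

```text
t 12.3667 pos [ 567.9 -152.8   70.2] rot [ 1.7995e+02 -1.0000e-02 -1.2900e+01] gap 85.7 F [ 1.   0.5 -0.2]
shift [0.0, -0.0003, 0.0002] w [0.0009, -0.0002, -0.0008] rows 0.008536723207366143 0.009916713237845542
[-71.84  -0.29]
```

View pics/w16.png

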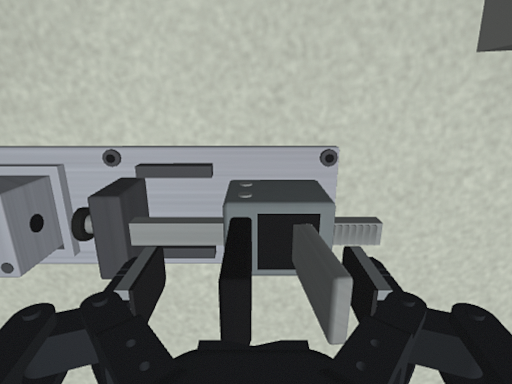

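{"fn": "jog_arm", "kwargs": {
  "targets": [
    [0,-0.0015,0,0,0,0,0.15],
    [0,-0.0015,0,0,0,0,0.3],
    [0,-0.0015,0,0,0,0,0.4],
    [0,-0.0015,0,0,0,0,0.5],
    [0,-0.0015,0,0,0,0,0.5]
  ],
  "newtons": 25
}}

```text
time: 12.78
tool_pos: [567.5, -151.9, 69.1]
tcp_rot: [179.9, 0.1, -12.9]
ft_force: [-0.7, -5.4, 4.0]
finger_gap: 42.7
```

```bash
python3 -c "
from h import *
s=snap('wrist','w17');to(568,-152.5,70,-12.85);print(rig(r.sense()['tool_pos']),(r.sense()['ft_force'][:2]@UX))"
```

```text
t 12.8333 pos [ 567.4 -151.9   69.1] rot [ 1.7989e+02  7.0000e-02 -1.2920e+01] gap 42.8 F [-1.  -5.4  4.4]
shift [0.0007, 0.0005, -0.0009] w [0.0019, 0.0012, -0.0012] rows 0.028888614913061522 0.020119948484722507
[-71.07   0.37] -5.440310296680981
```

View pics/w17.png

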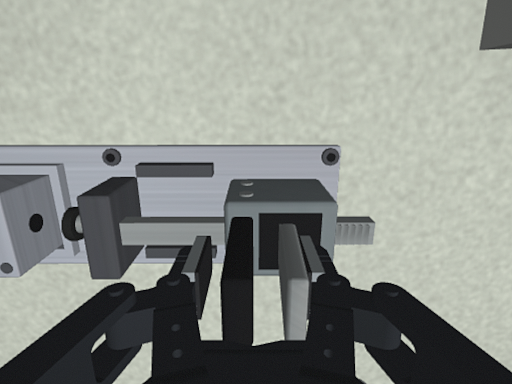

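{"fn": "jog_arm", "kwargs": {
  "targets": [
    [0,0,0,0,0,0,0.6],
    [0,0,0,0,0,0,0.68],
    [0,0,0,0,0,0,0.68],
    [0,0,0,0,0,0,0.68]
  ]
}}

```text
time: 13.17
tool_pos: [567.2, -153.6, 69.6]
tcp_rot: [179.7, 0.1, -12.9]
ft_force: [-5.2, -11.7, 6.7]
finger_gap: 27.6
```

```bash
python3 -c "
from h import *
s=snap('wrist','w18');to(568,-152.5,70,-12.85);print(rig(r.sense()['tool_pos']),(r.sense()['ft_force'][:2]@UX))"
```

```text
t 13.2167 pos [ 567.2 -153.6   69.6] rot [ 1.7975e+02  5.0000e-02 -1.2950e+01] gap 27.6 F [ -4.6 -12.6   7.4]
shift [0.0005, -0.0013, -0.0004] w [0.0044, 0.0008, -0.0017] rows 0.03418468236964215 0.038292901291875146
[-72.81   0.2 ] -13.337818224058886
```

View pics/w18.png

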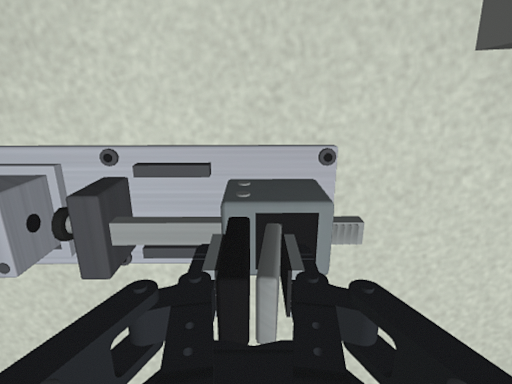

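```bash
cat >> h.py <<'E'
def jaw(f):
    s=cal(f); g=cv2.cvtColor(s['pixels'],cv2.COLOR_RGB2GRAY).astype(float)
    g=cv2.GaussianBlur(g,(3,3),0)
    a=g[246:258].mean(0); i=np.arange(45,115); d=np.diff(a)[i]
    k=i[np.argmin(d)]; e=np.diff(a)[k-2:k+3]; u=(np.arange(k-2,k+3)+.5)@e/e.sum()
    p=rig(ray(s,u,251.5,58))
    # bolt ref: dark blob near (110,157)
    m=(g[148:168,90:130]<85).astype(np.uint8); M=cv2.moments(m,True); b=rig(ray(s,M['m10']/M['m00']+90,M['m01']/M['m00']+148,11))
    print(f,'edge col',u.round(2),'front',p,'bolt',b,'travel',(p[0]-19-(b[0]-24.8)).round(2));
E
python3 -c "
from h import *
for f in('w16','w17','w18'): jaw(f)"
```

```text
w16 edge col 95.85 front [19.75  7.84] bolt [ 25.19 -38.81] travel 0.36
w17 edge col 85.91 front [25.5   7.89] bolt [ 25.13 -38.82] travel 6.17
w18 edge col 75.91 front [29.64  7.77] bolt [ 25.2  -38.87] travel 10.24
```

{"fn": "jog_arm", "kwargs": {
  "targets": [
    [0,-0.001,0,0,0,0,0.5],
    [0,-0.001,0,0,0,0,0.3],
    [0,-0.001,0,0,0,0,0.12],
    [0,-0.001,0,0,0,0,0.12],
    [0,-0.001,0,0,0,0,0.12]
  ]
}}

```text
time: 13.63
tool_pos: [566.9, -149.4, 67.8]
tcp_rot: [180.0, 0.2, -12.9]
ft_force: [0.7, -0.0, -1.4]
finger_gap: 74.9
```

```bash
python3 -c "
from h import *
s=snap('wrist','w19');to(568,-152.5,70,-12.85);print(rig(r.sense()['tool_pos']),(r.sense()['ft_force'][:2]@UX))
jaw('w19')"
```

```text
t 13.6833 pos [ 566.9 -149.5   67.9] rot [179.98   0.2  -12.89] gap 75.1 F [-1.4 -1.  -1.2]
shift [0.0017, 0.0027, -0.0021] w [0.0003, 0.0035, -0.0007] rows 0.09123846338879345 0.028548993690490947
[-68.9   1.4] -1.2426514413592051
w19 edge col 81.34 front [29.69  8.41] bolt [ 25.13 -38.74] travel 10.36
```

View pics/w19.png

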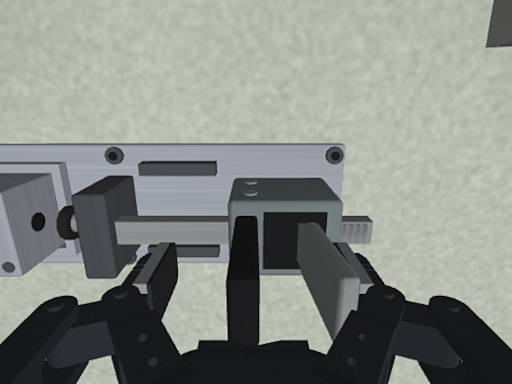

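{"fn": "jog_arm", "kwargs": {
  "targets": [
    [0,0.001,0,0,0,0,0.3],
    [0,0.001,0,0,0,0,0.5],
    [0,0.001,0,0,0,0,0.6],
    [0,0.001,0,0,0,0,0.65],
    [0,0.001,0,0,0,0,0.65]
  ]
}}

```text
time: 14.1
tool_pos: [567.4, -152.8, 69.5]
tcp_rot: [179.8, 0.0, -12.9]
ft_force: [-2.4, -7.0, 5.5]
finger_gap: 29.8
```

{"fn": "jog_arm", "kwargs": {
  "targets": [
    [0,0,0,0,0,0,0.65],
    [0,0,0,0,0,0,0.65]
  ]
}}

```text
time: 14.27
tool_pos: [567.4, -152.8, 69.4]
tcp_rot: [179.8, 0.0, -12.9]
ft_force: [-3.4, -7.5, 5.8]
finger_gap: 30.3
```

```bash
python3 -c "
from h import *
s=snap('wrist','w20');to(568,-152.5,70,-12.85);print(rig(r.sense()['tool_pos']),(r.sense()['ft_force'][:2]@UX))
jaw('w20')"
```

```text
t 14.3167 pos [ 567.4 -152.7   69.4] rot [ 1.7982e+02  5.0000e-02 -1.2930e+01] gap 30.0 F [-2.8 -8.   5. ]
shift [0.0005, -0.0004, -0.0006] w [0.0031, 0.0009, -0.0014] rows 0.020969958808981493 0.028346324146622297
[-71.93   0.22] -8.422690745394705
w20 edge col 63.62 front [37.61  7.74] bolt [ 25.14 -38.84] travel 18.27
```

View pics/w20.png

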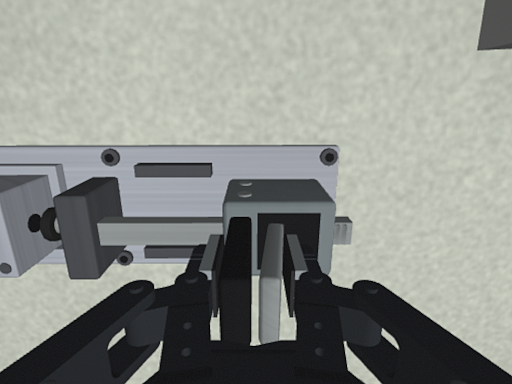

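{"fn": "jog_arm", "kwargs": {
  "targets": [
    [0,0,0,0,0,0,0.5],
    [0,0,0,0,0,0,0.3],
    [0,0,0,0,0,0,0.1],
    [0,0,0,0,0,0,0.1],
    [0,0,0,0,0,0,0.1]
  ]
}}

```text
time: 14.73
tool_pos: [566.8, -150.5, 68.0]
tcp_rot: [180.0, 0.2, -12.9]
ft_force: [-1.2, -0.0, 0.4]
finger_gap: 76.8
```

{"fn": "jog_arm", "kwargs": {
  "targets": [
    [0,0,0,0,0,0,0.3],
    [0,0,0,0,0,0,0.5],
    [0,0,0,0,0,0,0.6],
    [0,0,0,0,0,0,0.65],
    [0,0,0,0,0,0,0.65]
  ]
}}

```text
time: 15.15
tool_pos: [567.3, -152.8, 69.4]
tcp_rot: [179.8, 0.1, -12.9]
ft_force: [-2.2, -8.3, 5.7]
finger_gap: 30.2
```

```bash
sed -i 's/np.arange(45,115)/np.arange(25,115)/' h.py; python3 -c "
from h import *
s=snap('wrist','w21');to(568,-152.5,70,-12.85);print(rig(r.sense()['tool_pos']),(r.sense()['ft_force'][:2]@UX))
jaw('w21')"
```

```text
t 15.2 pos [ 567.4 -152.7   69.4] rot [ 1.7982e+02  5.0000e-02 -1.2930e+01] gap 29.8 F [-2.8 -8.4  5.3]
shift [0.0006, -0.0004, -0.0006] w [0.0032, 0.0009, -0.0014] rows 0.021451088673273923 0.02881573137817838
[-71.92   0.23] -8.782919230024117
w21 edge col 49.56 front [45.68  7.74] bolt [ 25.16 -38.86] travel 26.32
```

View pics/w21.png

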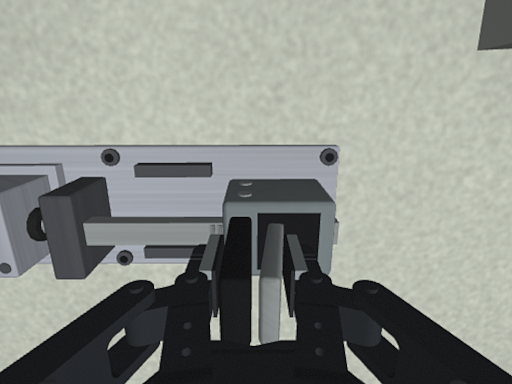

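{"fn": "jog_arm", "kwargs": {
  "targets": [
    [0,0,0,0,0,0,0.5],
    [0,0,0,0,0,0,0.3],
    [0,0,0,0,0,0,0.1],
    [0,0,0,0,0,0,0.1],
    [0,0,0,0,0,0,0.1]
  ]
}}

```text
time: 15.62
tool_pos: [566.8, -150.5, 68.0]
tcp_rot: [180.0, 0.2, -12.9]
ft_force: [-0.5, 0.8, -0.3]
finger_gap: 76.7
```

```bash
python3 -c "
from h import *
s=snap('wrist','w22');print(rig(r.sense()['tool_pos']),(r.sense()['ft_force'][:2]@UX))
jaw('w22')
a=snap('scene','s22'); crop(a,'cs22',200,300,165,235,8)"
```

```text
[-69.85   1.24] 0.39829699061618434
w22 edge col 52.04 front [45.62  8.3 ] bolt [ 25.15 -38.8 ] travel 26.27
```

View pics/cs22.png

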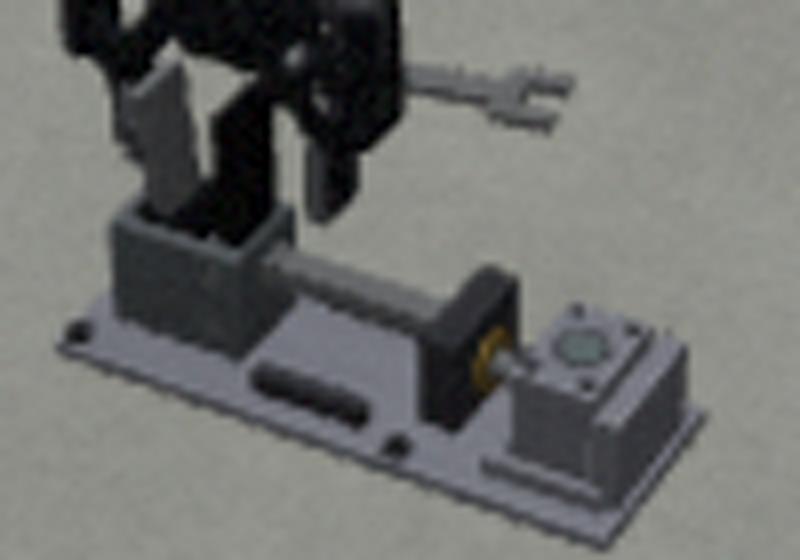

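View pics/w22.png

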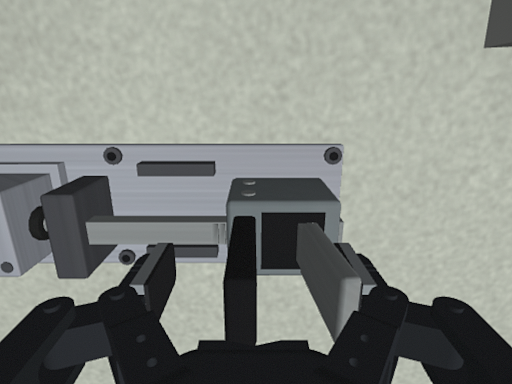

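{"fn": "jog_arm", "kwargs": {
  "targets": [
    [0,0,0,0,0,0,0.3],
    [0,0,0,0,0,0,0.5],
    [0,0,0,0,0,0,0.58],
    [0,0,0,0,0,0,0.62],
    [0,0,0,0,0,0,0.62]
  ]
}}

```text
time: 16.13
tool_pos: [567.4, -152.6, 69.4]
tcp_rot: [179.8, 0.1, -12.9]
ft_force: [-2.8, -6.5, 5.7]
finger_gap: 32.6
```

{"fn": "jog_arm", "kwargs": {
  "targets": [
    [0,0,0,0,0,0,0.62],
    [0,0,0,0,0,0,0.62],
    [0,0,0,0,0,0,0.62]
  ]
}}

```text
time: 16.38
tool_pos: [567.4, -152.6, 69.5]
tcp_rot: [179.8, 0.0, -12.9]
ft_force: [-2.2, -7.1, 5.0]
finger_gap: 32.8
```

```bash
python3 -c "
from h import *
s=snap('wrist','w23');print(rig(r.sense()['tool_pos']),(r.sense()['ft_force'][:2]@UX))
jaw('w23')
a=snap('scene','s23'); crop(a,'cs23',200,300,165,235,8)"
```

```text
[-71.77   0.21] -7.332659517246466
w23 edge col 37.22 front [53.04  7.73] bolt [ 25.21 -38.84] travel 33.63
```

View pics/cs23.png

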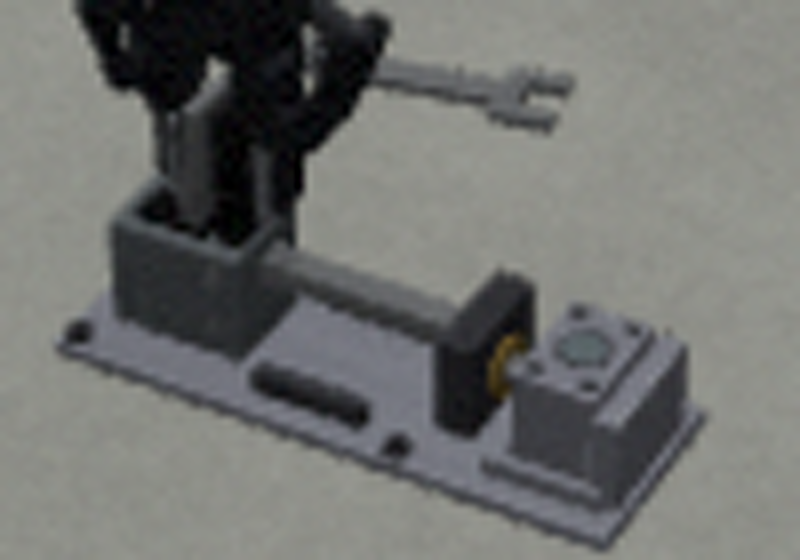

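View pics/w23.png

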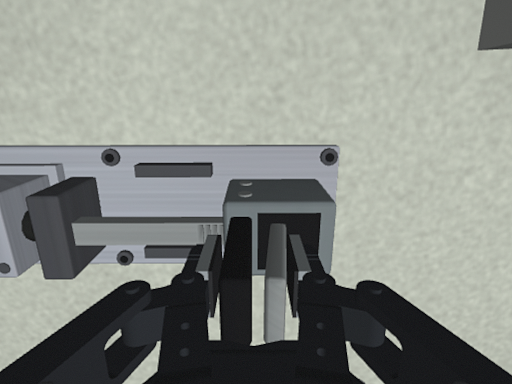

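{"fn": "jog_arm", "kwargs": {
  "targets": [
    [0,-0.001,0,0,0,0,0.63],
    [0,-0.0015,0,0,0,0,0.64],
    [0,-0.002,0,0,0,0,0.65],
    [0,-0.0025,0,0,0,0,0.65],
    [0,-0.0025,0,0,0,0,0.65]
  ]
}}

```text
time: 16.9
tool_pos: [567.5, -152.3, 69.6]
tcp_rot: [179.6, 0.1, -13.0]
ft_force: [-6.3, -16.2, 6.6]
finger_gap: 29.9
```

{"fn": "jog_arm", "kwargs": {
  "targets": [
    [0,0,0,0,0,0,0.65],
    [0,0,0,0,0,0,0.65],
    [0,0,0,0,0,0,0.65]
  ]
}}

```text
time: 17.15
tool_pos: [567.5, -152.3, 69.6]
tcp_rot: [179.7, 0.1, -13.0]
ft_force: [-6.2, -14.9, 6.4]
finger_gap: 29.9
```

```bash
python3 -c "
from h import *
s=snap('wrist','w24');print(rig(r.sense()['tool_pos']),(r.sense()['ft_force'][:2]@UX))
jaw('w24'); crop(s,'c24',0,130,130,290,5)"
```

```text
[-71.47   0.23] -15.873920780723536
w24 edge col 35.81 front [53.95  7.49] bolt [ 25.18 -38.82] travel 34.57
```

View pics/c24.png

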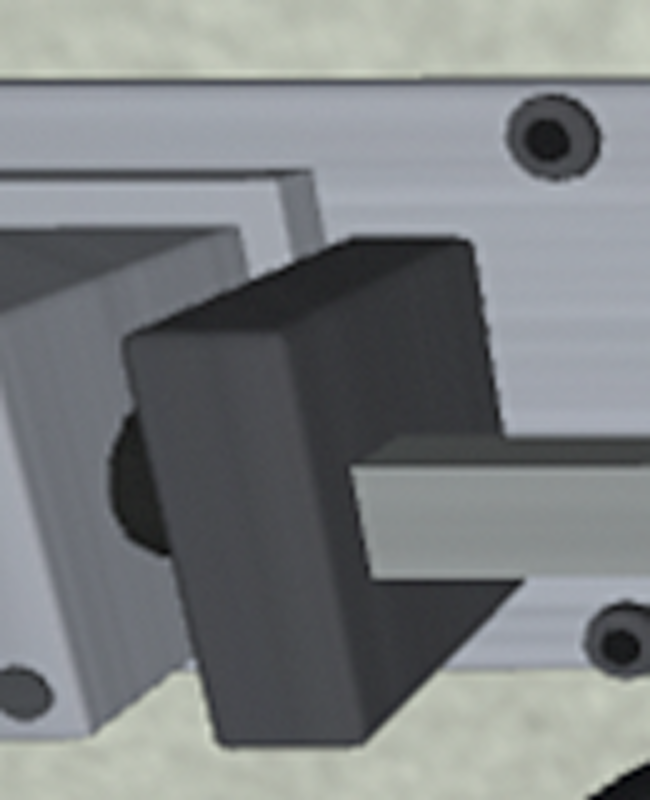

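Run:
```python
from h import *
s=cal('w24')
for n,c,z in(('blk face',[(5,335),(48,535),(92,735)],56),('jaw front',[(127,345),(170,545),(218,745)],58),('jaw rear',[(285,335),(362,742)],58),('bolt',[(555,138),(628,640)],11),('wall front outer',[(312,175)],16)):
    for q in px(c,0,130,5): print(n,rig(ray(s,*q,z)))
```

```text
blk face [ 67.44 -25.33]
blk face [68.71 -1.1 ]
blk face [69.97 25.36]
jaw front [ 52.71 -24.76]
jaw front [53.39 -0.72]
jaw front [53.54 25.54]
jaw rear [ 35.3  -25.81]
jaw rear [36.36 25.25]
bolt [ 25.25 -38.62]
bolt [25.44 38.53]
wall front outer [ 56.1  -34.69]
```

{"fn": "jog_arm", "kwargs": {
  "targets": [
    [0,0,0,0,0,0,0.5],
    [0,0,0,0,0,0,0.3],
    [0,0,0,0,0,0,0.1],
    [0,0,0,0,0,0,0.1],
    [0,0,0,0,0,0,0.1]
  ]
}}

```text
time: 17.62
tool_pos: [567.4, -148.0, 68.0]
tcp_rot: [180.0, 0.2, -12.9]
ft_force: [0.1, 0.2, -0.6]
finger_gap: 77.0
```

```bash
python3 -c "
from h import *
s=snap('wrist','w25');print(rig(r.sense()['tool_pos']),(r.sense()['ft_force'][:2]@UX))
jaw('w25'); crop(s,'c25',0,130,130,290,5)"
```

```text
[-67.3    1.26] -1.3953636054833134
w25 edge col 47.75 front [50.61  8.32] bolt [ 25.11 -38.76] travel 31.3
```

View pics/c25.png

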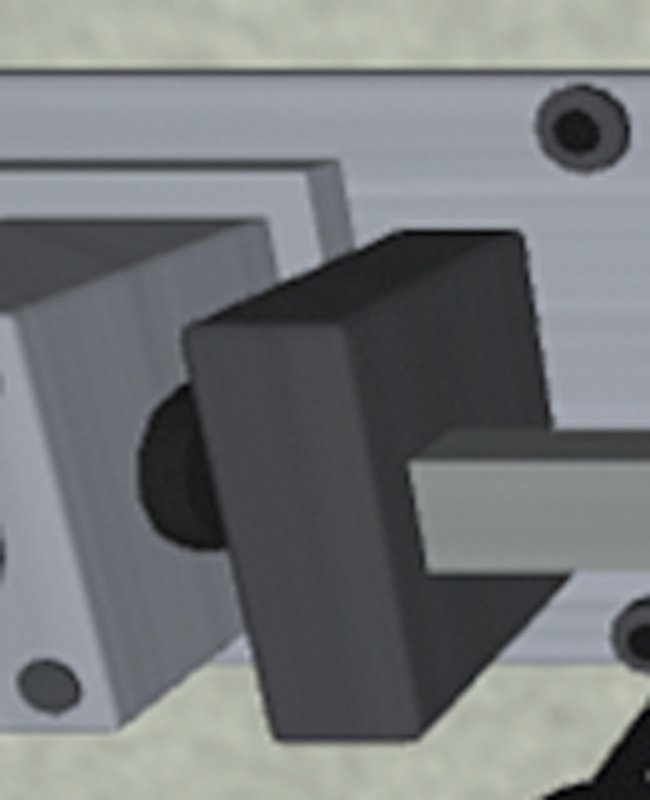

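{"fn": "jog_arm", "kwargs": {
  "targets": [
    [0,0,0,0,0,0,0.2],
    [0,0,0,0,0,0,0.35],
    [0,0,0,0,0,0,0.42],
    [0,0,0,0,0,0,0.42],
    [0,0,0,0,0,0,0.42]
  ]
}}

```text
time: 18.08
tool_pos: [567.8, -149.7, 69.0]
tcp_rot: [179.9, 0.1, -12.9]
ft_force: [-2.5, -6.0, 3.6]
finger_gap: 49.4
```

```bash
python3 -c "
from h import *
s=snap('wrist','w26');print(rig(r.sense()['tool_pos']),(r.sense()['ft_force'][:2]@UX))
jaw('w26')"
```

```text
[-68.91   0.49] -6.656959281415781
w26 edge col 41.66 front [53.13  7.87] bolt [ 25.16 -38.81] travel 33.77
```

{"fn": "jog_arm", "kwargs": {
  "targets": [
    [0,0,0,0,0,0,0.45],
    [0,0,0,0,0,0,0.48],
    [0,0,0,0,0,0,0.52],
    [0,0,0,0,0,0,0.52],
    [0,0,0,0,0,0,0.52]
  ]
}}

```text
time: 18.55
tool_pos: [567.9, -150.5, 69.6]
tcp_rot: [179.8, 0.1, -12.9]
ft_force: [-4.6, -8.6, 7.7]
finger_gap: 40.9
```

{"fn": "jog_arm", "kwargs": {
  "targets": [
    [0,0,0,0,0,0,0.52],
    [0,0,0,0,0,0,0.52],
    [0,0,0,0,0,0,0.52]
  ]
}}

```text
time: 18.8
tool_pos: [567.9, -150.4, 69.6]
tcp_rot: [179.8, 0.1, -12.9]
ft_force: [-4.2, -8.1, 6.6]
finger_gap: 41.1
```

```bash
python3 -c "
from h import *
s=snap('wrist','w27');print(rig(r.sense()['tool_pos']),(r.sense()['ft_force'][:2]@UX))
jaw('w27'); crop(s,'c27',0,130,130,290,5)
a=snap('scene','s27'); crop(a,'cs27',200,300,165,235,8)
t=snap('top','t27')"
```

```text
[-69.58   0.23] -9.166645576927541
w27 edge col 37.27 front [55.29  7.77] bolt [ 25.16 -38.82] travel 35.93
```

View pics/c27.png

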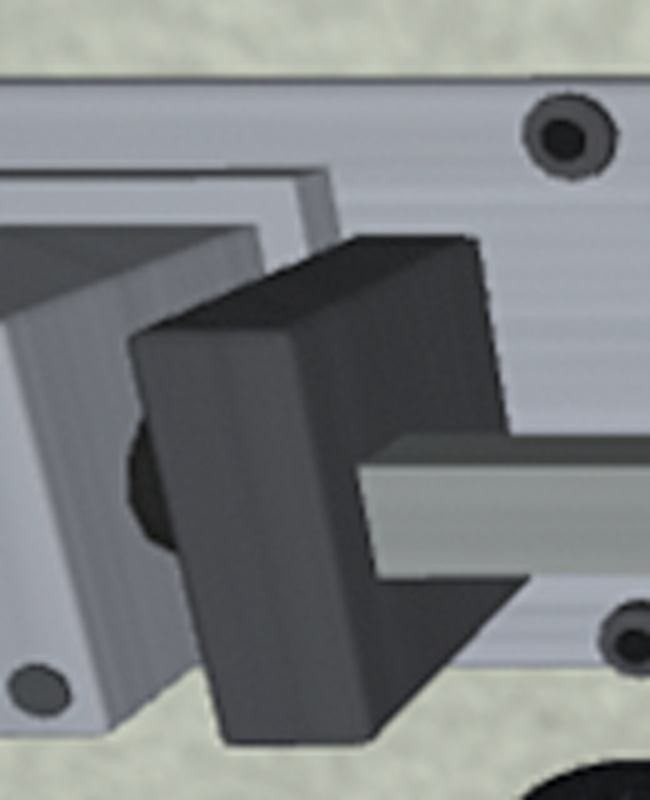

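View pics/cs27.png

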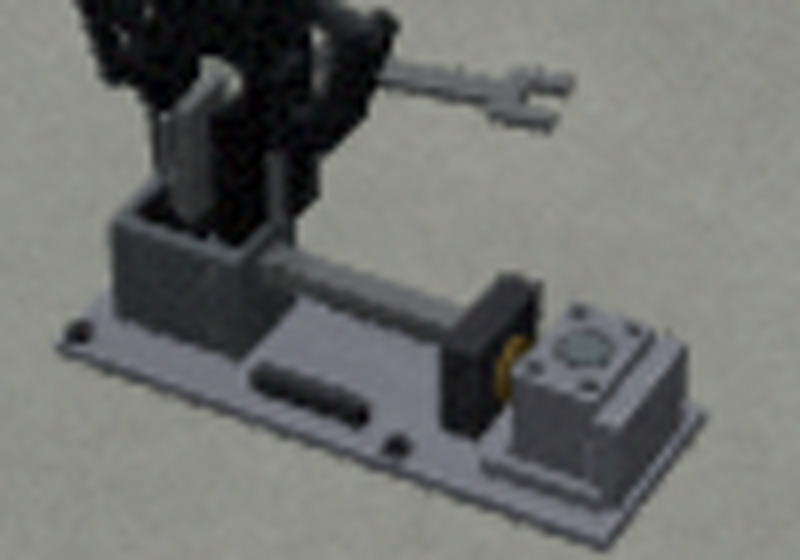

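View pics/t27.png

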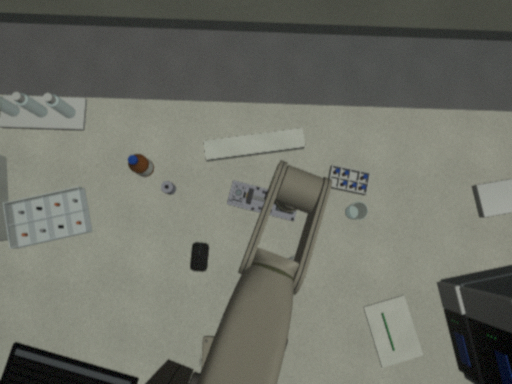

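```bash
python3 -c "
from h import *
print(r.hand_in())"
```

```text
the job is handed in; nothing more can be done
None
```

I set the block in the pocket, let go of it, and handed the job in at about 19 s with the trigger still held squeezed. The hand-in gave no verdict.

**Placing the block:** I gripped it across its 52 mm side and lowered it into the pocket. It touched down at the height expected for the pocket floor. After I let go, the wrist camera put its centre at about x 85.8, y -0.4 mm on the rig, square to it within about 0.2°.

**Pumping the trigger:** I made four strokes, with the jaw read from the wrist images. It went from 0.4 mm to 10.3, 18.3, 26.3 and 34.6 mm.
- At 34.6 mm the trigger was at its stop and the pad was in by only about 5 mm, which left little margin over the 4 mm minimum.
- I let go, the jaw slipped back to 31.3 mm, and I made a fifth, partial squeeze.

**At hand-in:**
- **Jaw and pad:** the jaw was at 35.9 mm. That puts the pad in by roughly 6.5 to 7.5 mm, about half-way. I worked this out from the jaw's position and where the pad met the block, because no sensor shows the pad directly.
- **Trigger:** the fingers were holding it squeezed at about 0.17 rad, pushing with about 9 N.
- **Other things on the bench:** they looked unmoved in the top and scene pictures.

**Checks that disagreed:**
- The wrist camera read sizes about 2% small, so I scaled its focal length to fit the known sizes. The top camera then agreed with it on the pocket position.
- One picture, during the fourth stroke, showed the block's edge about 2° off the jaw's edge. It was read at the image border, and 2° is within the allowed 4.6°. The last scene picture, judged by eye, showed the block sitting square.

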